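Refit the bottom panel of a restored box under its sprung rail

ROBOT

A 7-joint arm with a two-finger parallel gripper is mounted at the origin on the work surface. World frame = base frame: x ahead of the robot, y to its left, z up, the work surface at z = 0. Lengths are in m, angles in degrees, forces in N, time in s.
With the tool pointing down it reaches from about 0.425 to 0.875 m from the base axis. Payload 4.7 kg.
Tool frame: the origin (TCP) lies midway between the tips of the shut fingers; the grasp point (between the pads) lies 19 mm behind it; z points along the fingers, y is the direction in which the jaws open and shut (so a half turn about z gives the same grasp; the last joint's range is limited). The gripper opens to 85 mm and grips with 20 to 120 N. Pads are 22 mm wide; open, the fingers measure 114 mm over their backs; the gripper's body (76 mm by 85 mm) begins 54 mm behind the grasp point. The pads swing forward as they close: fully open they stand 13 mm farther back than shut.
Start: joints at [65.609, 18.392, -4.016, 83.108, 1.295, 78.541, -3.26], TCP at [0.277, -0.588, 0.231] pointing down, gripper open.
Joint ranges: [-163.93, 163.93], [-17.29, 119.83], [-79.2, 71.16], [3.27, 140.29], [-89.18, 269.18], [5.43, 117.66], [-154.24, 154.24]. Speed limits (degrees/s): [147.25, 147.25, 180, 180, 180, 180, 180].

INTERFACE

Orientations are given as [roll, pitch, yaw] about the fixed x, y, z axes, in that order (R = Rz(yaw) Ry(pitch) Rx(roll)).
In Python, from cell import get_state, capture, get_calibration, sign_off gives the robot as it stands.
- The arm moves only by the tool play_rows, never from a script. Its argument "series" is a list of rows, each a list of 5 numbers: the closure, from -1 (fully open) to 1 (shut), then the shift along the tool's x, y, z in mm, then the turn about the tool's z in rad. In form: [[claw, tx, ty, tz, yaw], ...]. A call has 1 to 20 rows; each row is the pose to reach, as a shift and turn from the pose measured when the call began, along the tool's axes at that moment; what a row does not reach only later rows make up. A row lasts 1/10 s, in which the tool goes at most 50 mm and 8.59 degrees, less where a joint would pass 70% of its speed; a pose out of reach is approached as far as the arm can. A call with a gripper value outside its range is refused whole. The fingers move at their own pace and stop on an object; the grip force is fixed at half the most. Time passes only in rows, so rows that repeat a pose let the fingers close. It gives the time, the measured TCP pose, the force and the opening at its end, in the units of the state.
- get_state(): the state, without advancing time (a new reading comes with each control period).
- capture(name): name is "side" or "top" or "wrist"; returns (picture, depth): 384x512x3 uint8, blue, green, red; 384x512 float32, m along the optical axis (not along the pixel's ray), 0 where there is no reading.
- get_calibration(name): a dict with "mtx" (3x3 intrinsics, pixels), "rvec" (rotation vector, rad) and "tvec" (3), from world to camera coordinates, as OpenCV has them. Camera axes: x right, y down, z forward; pixel columns grow to the right and rows downward; lengths in m; the calibration is good to about 2 mm. The wrist camera is an equidistant fisheye: a pixel r from the principal point sees the ray r / f radians off the axis. A picture is of the moment at which its call begins: read the wrist's pose just before it. get_calibration takes no time and is no camera call; for the wrist camera it gives the pose at the moment of the call.
- sign_off(): hands the job in, once; it reports no verdict.
The state is a dict: "time_s": time; "joint_positions": joint angles; "dq": joint speeds; "tau": joint torques, N m; "tcp_pos": TCP position; "tool_rot": TCP orientation; "wrist_force": force on the tool from outside, world axes, zero at the start; "ft_torque": the same for the moment, N m; "width": finger opening in m.
Only numpy, scipy, OpenCV 4.12 (cv2) and the standard library are available. Lean on these libraries where they do the work, as an engineer would, in place of code of your own. Each camera call takes 0.05 s, during which the arm holds its last target.

TASK

Take the wooden panel off the sloping stand by its rib and fit it as the bottom board of the open box: keep it tilted, hook its lower edge under the overhanging rail on the box's low side and push it in against the springy strip there, then bring the other edge down and press until the panel lies flat on the ledges all round. Let go of it, and leave the other things on the bench where they are.

Things in the scene. Friction and masses are not known exactly. Their poses are not given: they have to be found in the camera images.
- panel: Loose pale plywood panel, 150 mm (its x) by 160 mm (y) by 8 mm, 0.2 to 0.4 kg. Origin: centre of underside; z out of the top face. It starts on the stand, tilted 28 degrees: -x edge low and towards the robot, top face leaning towards the robot. The -x edge is the one to hook.
- rib (a point): Middle of the top of the panel's grip rib, 58 mm above the panel's underside, over its centre. The rib, of the same wood, is 14 mm thick (panel x), 110 mm long (panel y) and stands 50 mm above the top face.
- low_edge (a point): Middle of the panel's lower (-x) edge, on the underside, 75 mm from the panel's origin.
- high_edge (a point): Middle of the panel's other (+x) edge, on the underside, 75 mm from the panel's origin.
- case: Fixed open dark wooden box, 188 mm (its x) by 192 mm (y). Origin: centre of underside, on the bench; x points away from the robot (yaw within 0.2 rad), z up. Inside: x -78 to +78 mm, y -84 to +84 mm. Far (+x) wall (16 mm thick) and side walls (12 mm) reach z = 85 mm; the near (-x) wall (16 mm) only z = 62 mm, and it carries the rail.
- lip (a point): Middle of the inner lower edge of the box's rail: a lip over the near side, across the whole width, overhanging the inside by 16 mm (box x -78 to -62), underside at z = 50 mm, top at z = 62 mm. 20 mm is free between it and the ledge below, enough for the panel tilted up to about 30 degrees.
- strip (a point): Middle of the face of the springy light wooden strip under the lip, 150 mm long, z from 30.5 to 46.5 mm. At rest its face is at box x = -70 mm, 8 mm out of the near wall; it gives up to 8 mm towards -x against a spring, 2.3 N at first, 4.7 N fully back.
- seat (a point): Middle of the box at ledge height, box z = 30 mm. Light wooden ledges 16 to 20 mm wide run all round inside at this height; the seated panel lies on them, its origin at about box x = +3 mm, the strip pushed back about 2 mm. The spring's friction holds the panel up by its high edge: press it down there with 5 to 15 N; 35 to 45 mm from the rib shut fingers clear the wall.
- stand: Fixed brown wooden stand with a sloping board, 156 by 130 mm, rising 28 degrees away from the robot; origin on the bench below its middle, x pointing away from the robot (yaw up to about 0.2 rad). The board's top face is 60 mm above the bench at the middle; a toe strip 6 mm high stops the panel's low edge. Box and stand may be left or right of one another.
- polish: Bystander: amber glass bottle with black cap, 52 mm across, 150 mm high, origin at centre of underside.
- wax_tin: Bystander: flat steel tin, 84 mm across, 40 mm high, between box and stand; origin at centre of underside.
- brush: Bystander: brush lying on the bench, beyond the task's things, origin at its underside.
- driver: Bystander: screwdriver lying at the right, origin at its underside.
- sand_block: Bystander: cork block 100 x 60 x 35 mm at the left, origin at centre of underside.
- brush_jar: Bystander: clear open cup, 80 mm across, 100 mm high, at the far side; origin at centre of underside.
- offcut: Bystander: light wooden strip 160 x 45 x 20 mm lying at the right, origin at centre of underside.
Things that resemble listed ones, but are neither listed nor needed, are in the scene too. Leave any orange or red look-alike of the panel alone.

How it is judged:
By the outcome, as a careful person would: the job done as asked, in the order asked, and still so for the second after the job is handed in, with the robot touching nothing.
It also fails if it takes over 51 s, if anything falls off the work surface, if the arm or the gripper's body presses on something with over 40 N, if the wrist force passes 120 N, or if a joint passes its speed limit or range.

## Working session

There is one attempt and no reset: what is moved stays moved. The work goes in short steps, Python scripts to look and compute and a tool call to move; the robot and the scene stay as the last step left them, time stands still between calls to the robot, and variables do not carry over. Pictures are saved under pics/ and viewed, and the job is handed in when it is done.

Besides the shell and the picture viewer there is one more tool, called after "Emit:" by a JSON object that holds its "api" and its "payload". play_rows: Moves the arm, as the interface text tells. Its arguments: {"type":"object","properties":{"series":{"type":"array"}},"required":["series"]}

```bash
mkdir -p pics; ls; python3 - <<'E'
from cell import *
import cv2,numpy as np
print(get_state())
for n in ["top","side","wrist"]:
    p,d=capture(n); cv2.imwrite(f"pics/{n}0.png",p); np.save(f"{n}0.npy",d)
    print(n,get_calibration(n))
E
```

```text
pics
{'time_s': 0.0, 'joint_positions': array([65.61120984, 18.44014295, -4.01817547, 83.17641129,  1.2937929 ,
       78.54076799, -3.25945332]), 'dq': array([ 0.07785075, -0.02053635, -0.02728347,  0.06119738, -0.01056635,
       -0.07118687,  0.03608647]), 'tau': array([-1.74943361e-04, -4.93584430e+01, -3.81997610e-01, -3.14326215e+01,
        1.31659670e-02,  1.14222613e-02,  2.82403067e-05]), 'tcp_pos': array([ 0.27647443, -0.58766095,  0.23019836]), 'tool_rot': array([-1.79887868e+02,  3.80789656e-03,  2.52013918e+01]), 'wrist_force': array([-0.19892574, -0.30074732, -0.36812824]), 'ft_torque': array([-0.02291152,  0.0277508 ,  0.04480651]), 'width': 0.08564386484752384}
top {'mtx': array([[349.70433182,   0.        , 260.0199138 ],
       [  0.        , 349.70433182, 193.12160369],
       [  0.        ,   0.        ,   1.        ]]), 'rvec': array([ 2.14334388, -2.14820577,  0.17557628]), 'tvec': array([-0.02023516,  0.5635631 ,  1.21662384])}
side {'mtx': array([[412.64300586,   0.        , 253.6362702 ],
       [  0.        , 412.64300586, 187.49030664],
       [  0.        ,   0.        ,   1.        ]]), 'rvec': array([ 0.94553787, -2.56028017,  0.99978136]), 'tvec': array([0.41939286, 0.33340981, 0.96648977])}
wrist {'mtx': array([[297.31863964,   0.        , 253.86011543],
       [  0.        , 297.31863964, 195.94494744],
       [  0.        ,   0.        ,   1.        ]]), 'rvec': array([-2.44245353,  1.54932169,  0.22370633]), 'tvec': array([-0.65141524, -0.03468035,  0.37771165])}
```

View pics/top0.png

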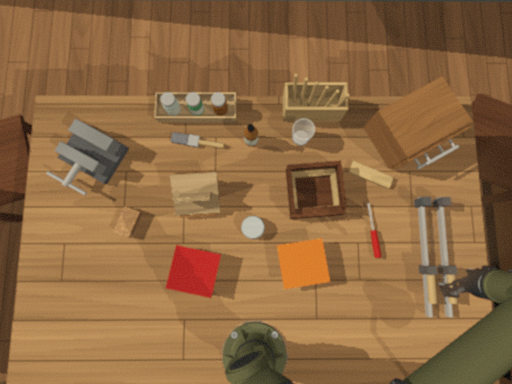

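View pics/side0.png

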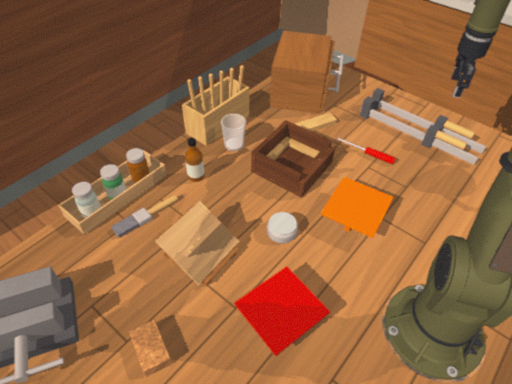

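View pics/wrist0.png

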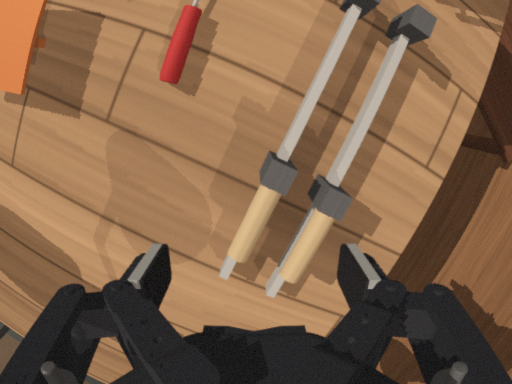

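The top view shows the pale panel on its stand near (195,193), the box at (315,190), the tin at (253,228) and the red and orange decoys at (193,271) and (303,263). I'll measure these next.

```bash
cat > h.py <<'E'
import cv2,numpy as np
from cell import *
def cloud(n,d,cal=None):
    c=cal or get_calibration(n);K=c['mtx'];R=cv2.Rodrigues(c['rvec'])[0];t=np.array(c['tvec'])
    v,u=np.mgrid[:384,:512].astype(float)
    x=(u-K[0,2])/K[0,0];y=(v-K[1,2])/K[1,1]
    if n=='wrist':
        r=np.hypot(x,y);s=np.where(r>1e-9,np.tan(np.minimum(r,1.5))/np.maximum(r,1e-9),1);x=x*s;y=y*s
    P=np.stack([x*d,y*d,d],-1)
    W=(P-t)@R
    W[d<=0]=np.nan
    return W
def proj(n,p,cal=None):
    c=cal or get_calibration(n);p=np.atleast_2d(p).astype(float);R=cv2.Rodrigues(c['rvec'])[0]
    P=p@R.T+c['tvec'];x=P[:,0]/P[:,2];y=P[:,1]/P[:,2]
    if n=='wrist':
        r=np.hypot(x,y);s=np.arctan(r)/np.maximum(r,1e-9);x*=s;y*=s
    K=c['mtx'];return np.stack([x*K[0,0]+K[0,2],y*K[1,1]+K[1,2]],1)
E
python3 - <<'E'
from h import *
p=cv2.imread('pics/top0.png');d=np.load('top0.npy');W=cloud('top',d)
cv2.imwrite('pics/top_crop.png',cv2.resize(p[140:260,150:360],None,fx=3.8,fy=3.8,interpolation=cv2.INTER_CUBIC))
s=cv2.imread('pics/side0.png')
cv2.imwrite('pics/side_crop.png',cv2.resize(s[110:290,150:350],None,fx=3.3,fy=3.3,interpolation=cv2.INTER_CUBIC))
np.set_printoptions(precision=3,suppress=True,linewidth=200)
print("bench",np.nanmedian(W[300:340,120:180].reshape(-1,3),0))
print("z panel/box rows")
for v in range(160,224,4): print(v,(W[v,160:232:3,2]*1000).round(0))
for v in range(156,228,4): print(v,(W[v,280:352:3,2]*1000).round(0))
E
```

```text
bench [ 0.12   0.369 -0.001]
z panel/box rows
160 [ 0. nan -1.  1. -2. -0. -1. -0.  4. -1. -4.  0. -5.  2.  2. -2. -3. -5.  3.  1. -2. -3.  3. -2.]
164 [-1. -2. -3. -2. -2.  1. -2. -0.  3. -5.  3. -1. -1. -3.  1. -2.  3.  0. -3. -0. -3. -2.  2.  2.]
168 [ 1. -2. -1. -2.  1.  5. -2.  1. -2. -1.  1.  2. -3. -2.  1. -5. -6.  2. -0.  1. -4. -0.  1. -3.]
172 [ -3.   0.  -2.  -0.  -1.   4.  -1.   3.   3.  -1.  87.  90.  94.  96.  95. 101.  94.  96.   3.   1.   1.  -3.  -2.   2.]
176 [  0.  -1.   6.  -4. 101. 101. 101. 101. 103. 101. 104. 101.  93.  95.  96.  99.  99.  95.  95.  -1.  -0.  -0.   3.   2.]
180 [-2. -0. -2.  1. 98. 93. 92. 92. 92. 95. 93. 90. 91. 90. 96. 90. 94. 93. 93. 85. -1. -0.  3.  2.]
184 [-2.  2. -5. -3. 89. 83. 88. 88. 88. 84. 89. 87. 84. 82. 82. 78. 79. 85. 82. 82.  1. -6. -6. -5.]
188 [-0.  0. -0.  4. 82. 81. 77. 79. 81. 79. 75. 76. 74. 77. 76. 79. 79. 76. 75. 73. -1. -7.  2. -3.]
192 [-2.  1. -3.  0. -6. 77. 77. 75. 70. 75. 67. 71. 69. 68. 71. 68. 71. 68. 73. 65.  5.  1.  4. -4.]
196 [ -2.  -0.  -1.  -2.   0.  69.  67.  95.  92.  98.  99. 103. 100. 105. 106. 109. 113
[... 1809 characters left out ...]
-5. 22. 82. 33.  5.  9. 13.  7.  8.  6. 10. 12.  7.  7. 10.  9. 22. 28. 45. 84.  8. -2.]
204 [ 1. -1.  3. 10. 87. 36. 11.  6. 10. 10. 16. 12. 10.  9. 11. 10. 10.  7. 20. 30. 39. 83. 81. -4.]
208 [-1. -1. -1. -2. 84. 31.  8. 30. 61. 61. 59. 66. 65. 64. 61. 62. 58. 60. 61. 61. 63. 78. 85.  1.]
212 [-3. -0. -0.  4. 86. 83. 59. 60. 63. 63. 63. 57. 62. 60. 61. 63. 66. 63. 60. 58. 62. 58. -1. -6.]
216 [-5. -1. -1. -1. 65. 59. 55. 63. 61. 61. 62. 65. 61. 44. 39. 24. 13. -3. -2. -0. -2. -2. -3. -4.]
220 [-3. -1. -7. -1.  5. -1. -3. -2. -1. -4. -7. -2.  6.  2. -6. -1. -5.  0. -5.  3. -3.  2.  3. -1.]
224 [-0.  2.  1.  0. -4. -1. -0. -1.  2.  2. -5. -2.  1.  1. -7. -8.  0.  1.  1.  2. -3.  1.  4. -1.]
```

View pics/top_crop.png

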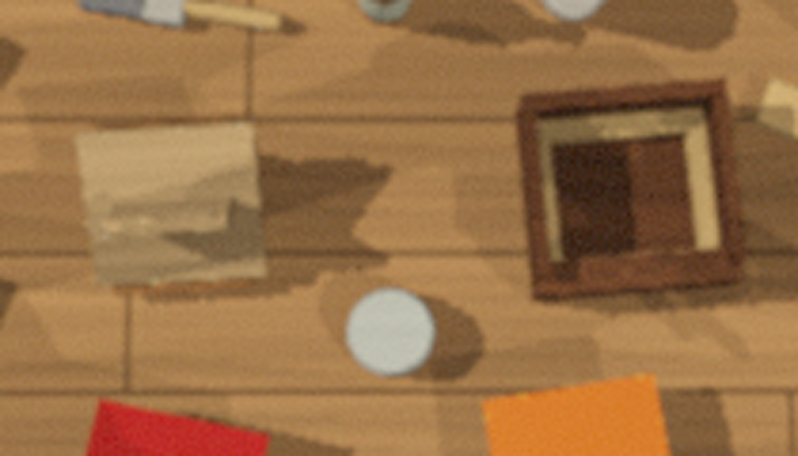

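View pics/side_crop.png

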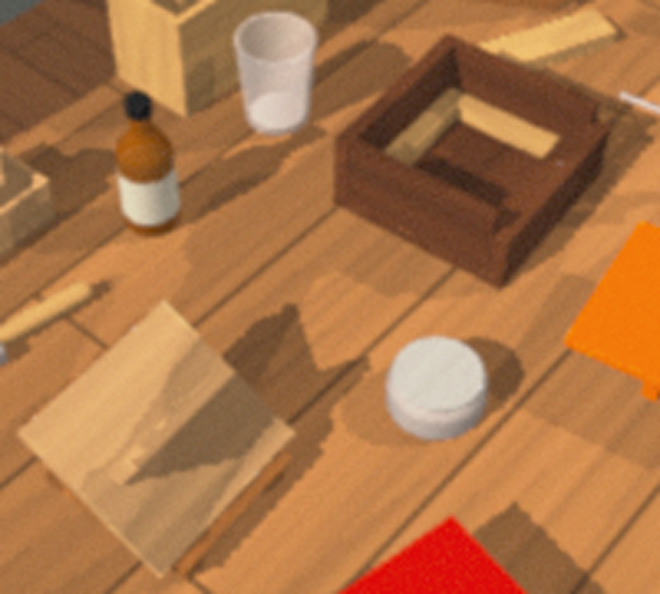

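The crops show the panel's corners clearly, with its rib across the low half, and the box rim with the near rail. I'll fit both from the depth.

```bash
python3 - <<'E'
from h import *
np.set_printoptions(precision=4,suppress=True,linewidth=200)
d=np.load('top0.npy');W=cloud('top',d)
S=W[165:222,155:235].reshape(-1,3);S=S[S[:,2]>.015]
# plane robust
Q=S.copy()
c=np.median(Q,0);n=np.array([-np.sin(np.radians(28)),0,np.cos(np.radians(28))])
for i in range(15):
    r=(S-c)@n;Q=S[abs(r-np.median(r[abs(r)<.02]))<.007]
    c=Q.mean(0);n=np.linalg.svd(Q-c,full_matrices=False)[2][2];n*=np.sign(n[2])
print("normal",n,"tilt",np.degrees(np.arccos(n[2])),"n azim yaw",np.degrees(np.arctan2(-n[1],-n[0])),len(Q))
ex=np.array([-n[0],-n[1],0]);ex/=np.linalg.norm(ex);ey=np.cross([0,0,1],ex)
exs=np.cross(ey,n)
uv=np.stack([(Q-c)@exs,(Q-c)@ey],1)*1000
print("rect",cv2.minAreaRect(uv.astype(np.float32)), [np.percentile(uv[:,i],[0,1,50,99,100]) for i in (0,1)])
rr=(S-c)@n; A=S[(rr>.042)&(rr<.06)]
print("rib top med",len(A),A.mean(0),np.median((A-c)@n), np.percentile((A-c)@exs*1000,[2,50,98]),np.percentile((A-c)@ey*1000,[0,2,50,98,100]))
L=np.linalg.svd(A-A.mean(0),full_matrices=False)[2][0];print("rib dir",L,np.degrees(np.arctan2(-L[0],L[1])))
# box
B=W[150:232,272:360]; m=((B[...,2]>.05)&(B[...,2]<.095)).astype(np.uint8)
T=B[(B[...,2]>.078)&(B[...,2]<.092)]
O=B[m>0]
ra=cv2.minAreaRect((T[:,:2]*1000).astype(np.float32));print("rim rect85",ra)
ra=cv2.minAreaRect((O[:,:2]*1000).astype(np.float32));print("rim rect all",ra)
# contour via colour
p=cv2.imread('pics/top0.png');hsv=cv2.cvtColor(p,cv2.COLOR_BGR2HSV)
sub=p[150:232,272:360].astype(int); print(p[168,310],p[214,315],p[150,300],hsv[214,315],hsv[150,300])
E
```

```text
normal [-0.4727 -0.0316  0.8807] tilt 28.279001336825587 n azim yaw 3.825550272048902 1703
rect ((-4.1248016357421875, 1.2444000244140625), (161.0081024169922, 166.6685333251953), 89.7734603881836) [array([-87.5513, -84.036 ,   9.6438,  75.819 ,  79.3329]), array([-79.3108, -78.1776,  -0.5624,  79.3125,  81.5478])]
rib top med 144 [0.534  0.2031 0.1108] 0.04970024812808045 [-6.2162  1.5612  7.9151] [-54.3738 -51.2666   0.1165  53.5694  55.0224]
rib dir [-0.062   0.9981  0.0016] 3.5573470951713047
rim rect85 ((582.1762084960938, -220.52330017089844), (170.44676208496094, 193.10855102539062), 4.4522705078125)
rim rect all ((573.2601318359375, -221.19595336914062), (187.99618530273438, 193.19921875), 4.603989601135254)
[28 41 64] [ 32  64 109] [ 56  91 125] [ 12 180 109] [ 15 141 125]
```

Panel: tilt 28.3°, yaw 3.7°, rib top about (0.534, 0.203, 0.111). Box: centre (0.573, -0.221), yaw 4.6°, and its 188 × 193 mm outline matches the given size. I'm moving above the rib with the jaws along panel x.

Emit:
{"api": "play_rows", "payload": {"series": [[-1,37,-26,0,-0.12],[-1,73,-51,0,-0.24],[-1,110,-77,0,-0.36],[-1,147,-102,0,-0.48],[-1,184,-128,0,-0.6],[-1,220,-153,0,-0.72],[-1,257,-179,0,-0.84],[-1,294,-204,0,-0.96],[-1,330,-230,0,-1.08],[-1,367,-256,0,-1.196],[-0.3,390,-295,0,-1.196],[-0.3,413,-334,0,-1.196],[-0.3,435,-373,0,-1.196],[-0.3,458,-412,0,-1.196],[-0.3,480,-451,0,-1.196],[-0.3,503,-490,0,-1.196],[-0.3,526,-529,0,-1.196],[-0.3,548,-568,0,-1.196],[-0.3,570,-606,0,-1.196],[-0.3,570,-606,0,-1.196]]}}

```text
time_s: 2.15
tcp_pos: [0.5321, 0.2114, 0.2314]
tool_rot: [-179.9, -0.4, 94.4]
wrist_force: [-0.3, 0.7, -0.2]
width: 0.0553
```

```bash
python3 - <<'E'
from h import *
np.set_printoptions(precision=4,suppress=True,linewidth=200)
s=get_state();print(s['time_s'],s['tcp_pos'],s['tool_rot'],s['width'],s['wrist_force'],s['joint_positions'])
cal=get_calibration('wrist')
p,d=capture('wrist');cv2.imwrite('pics/w1.png',p);np.save('w1.npy',d)
W=cloud('wrist',d,cal)
print(cal['tvec'],proj('wrist',[[.534,.203,.111],s['tcp_pos']],cal))
m=(W[...,2]>.104)&(W[...,2]<.118)&(abs(W[...,0]-.534)<.03)&(abs(W[...,1]-.203)<.08)
A=W[m];print(len(A),A.mean(0),np.percentile(A,[2,98],axis=0))
E
```

```text
2.15 [0.5321 0.2114 0.2314] [-179.9342   -0.3794   94.3517] 0.055295853991107105 [-0.2732  0.653  -0.1894] [ 15.6118  13.5109 -45.9085  93.2151   9.5212  77.3613 -27.2257]
[-0.549   0.1274  0.425 ] [[252.6915 198.8773]
 [249.4565 248.4983]]
2045 [0.5364 0.2087 0.1096] [[0.5269 0.1534 0.1048]
 [0.5461 0.2591 0.1133]]
```

View pics/w1.png

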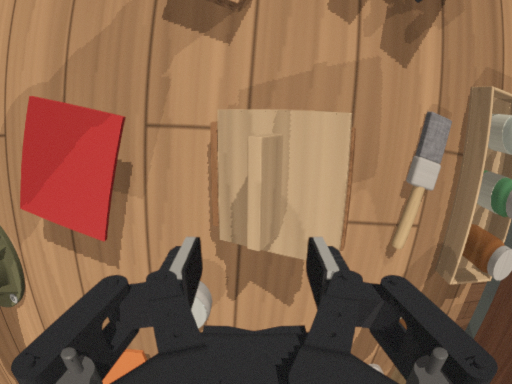

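The wrist view shows the panel with its rib from (258,135) to (258,250), and both fingers open. I'll refine the rib's cross-section from this closer view.

```bash
python3 - <<'E'
from h import *
np.set_printoptions(precision=2,suppress=True,linewidth=200)
c=get_calibration('wrist')
d=np.load('w1.npy');W=cloud('wrist',d,c)
S=W[100:262,205:360].reshape(-1,3);S=S[S[:,2]>.02]
th=np.radians(28)
def fit(yaw):
    ex=np.array([np.cos(yaw),np.sin(yaw),0]);ey=np.array([-np.sin(yaw),np.cos(yaw),0])
    return ex,ey
c=np.median(S,0);n=np.array([-np.sin(th),0,np.cos(th)])
for i in range(15):
    r=(S-c)@n;Q=S[abs(r)<.006] if i else S[abs(r)<.015]
    c=Q.mean(0);n=np.linalg.svd(Q-c,full_matrices=False)[2][2];n*=np.sign(n[2])
print(n,np.degrees(np.arccos(n[2])),np.degrees(np.arctan2(-n[1],-n[0])))
ex=np.array([-n[0],-n[1],0]);ex/=np.linalg.norm(ex);ey=np.cross([0,0,1],ex);es=np.cross(ey,n)
r=(S-c)@n;T=S[(abs(r-.050)<.004)]
print("n top",len(T),"height",np.median((T-c)@n)*1e3)
uv=np.stack([(T-c)@es,(T-c)@ey],1)*1e3
print(np.percentile(uv,[1,5,50,95,99],axis=0)); ra=cv2.minAreaRect(uv.astype(np.float32));print(ra)
ctr=c+es*ra[0][0]/1e3+ey*ra[0][1]/1e3+n*.05;print("rib top ctr mm",ctr*1e3)
uv=np.stack([(Q-c)@es,(Q-c)@ey],1)*1e3
print("panel",np.percentile(uv,[1,50,99],axis=0))
for y in (-40,-20,0,20,40):
    k=abs((T-c)@ey*1e3-y)<8;print(y,np.percentile(((T[k]-c)@es)*1e3,[2,50,98]))
A=T-ctr;L=np.linalg.svd(A-A.mean(0),full_matrices=False)[2][0];print("rib yaw",np.degrees(np.arctan(-L[0]/L[1])))
E
```

```text
[-0.47 -0.03  0.88] 28.20147995857069 3.116319070169526
n top 1717 height 50.11311348115619
[[-12.9  -64.14]
 [-11.97 -58.96]
 [ -4.87  -6.14]
 [  1.02  39.48]
 [  1.38  43.43]]
((-5.9206953048706055, -10.955013275146484), (15.124064445495605, 110.28276824951172), 0.4223611652851105)
rib top ctr mm [535.1  201.07 109.44]
panel [[-90.11 -88.32]
 [ 12.73   3.47]
 [ 68.53  67.77]]
-40 [-12.18  -4.37   1.39]
-20 [-12.52  -5.05   1.25]
0 [-12.95  -5.07   1.03]
20 [-13.19  -5.02   1.08]
40 [-12.15  -4.94   0.93]
rib yaw 3.3316232738861773
```

Emit:
{"api": "play_rows", "payload": {"series": [[-0.3,-10,5,20,0.016],[-0.3,-10,5,50,0.016],[-0.3,-10,5,80,0.016],[-0.3,-10,5,105,0.016],[-0.3,-10,5,120,0.016],[-0.3,-10,5,127,0.016],[-0.3,-10,5,127,0.016],[-0.3,-10,5,127,0.016]]}}

```text
time_s: 3.0
tcp_pos: [0.5392, 0.1984, 0.1052]
tool_rot: [180.0, -0.2, 93.2]
wrist_force: [0.0, 0.1, 0.8]
width: 0.0552
```

```bash
python3 - <<'E'
from h import *
np.set_printoptions(precision=4,suppress=True,linewidth=200)
s=get_state();print(s['time_s'],s['tcp_pos'],s['tool_rot'],s['width'],s['wrist_force'])
p,d=capture('side');cv2.imwrite('pics/s2.png',cv2.resize(p[130:300,120:300],None,fx=3.5,fy=3.5,interpolation=cv2.INTER_CUBIC))
p,d=capture('wrist');cv2.imwrite('pics/w2.png',p)
E
```

```text
3.0 [0.5392 0.1984 0.1052] [179.992   -0.2141  93.2076] 0.05523647605556905 [0.004  0.0568 0.7825]
```

View pics/s2.png

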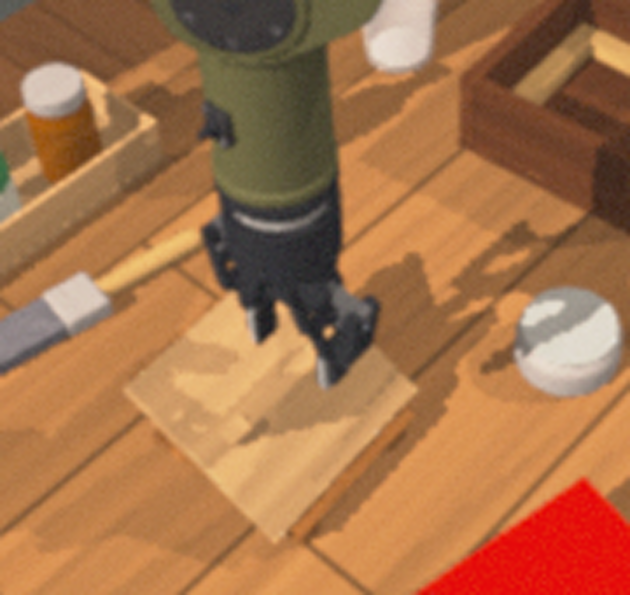

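View pics/w2.png

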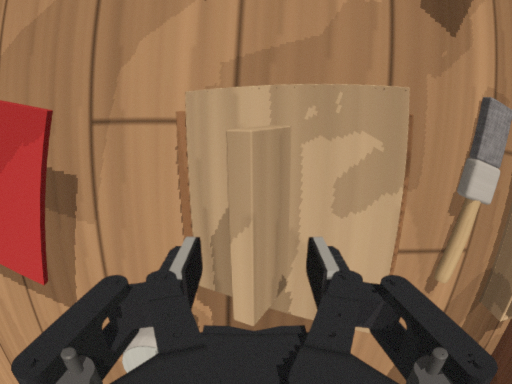

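The side and wrist views show both fingers straddling the rib: in the wrist view the tips are at (203,240) and (308,240) and the rib top is between columns 230 and 252. I'll grip only the rib's top few millimetres, so the tilted rib is pinched near-diametrically and keeps its tilt.

Emit:
{"api": "play_rows", "payload": {"series": [[-0.3,0,-1,3.5,0],[0.2,0,-1,3.5,0],[0.4,0,-1,3.5,0],[0.5,0,-1,3.5,0],[0.6,0,-1,3.5,0],[0.75,0,-1,3.5,0],[1,0,-1,3.5,0],[1,0,-1,3.5,0],[1,0,-1,3.5,0]]}}

```text
time_s: 4.0
tcp_pos: [0.5359, 0.1985, 0.1022]
tool_rot: [-179.8, -0.1, 93.3]
wrist_force: [-8.2, -3.4, 8.1]
width: 0.0154
```

```bash
cat > look.py <<'E'
from h import *
import sys
np.set_printoptions(precision=4,suppress=True,linewidth=200)
k=sys.argv[1]
s=get_state();print(s['time_s'],s['tcp_pos'],s['tool_rot'],s['width'],s['wrist_force'])
cal=get_calibration('wrist')
p,d=capture('wrist');cv2.imwrite(f'pics/w{k}.png',p);np.save(f'w{k}.npy',d);np.save(f'wc{k}.npy',cal,allow_pickle=True)
p,d=capture('side');np.save(f's{k}.npy',d)
cv2.imwrite(f'pics/s{k}_full.png',p)
u,v=proj('side',s['tcp_pos'])[0].astype(int);u0=max(0,min(u-90,332));v0=max(0,min(v-85,214))
cv2.imwrite(f'pics/s{k}.png',cv2.resize(p[v0:v0+170,u0:u0+180],None,fx=3.3,fy=3.3,interpolation=cv2.INTER_CUBIC))
# panel plane near tool, from wrist depth
W=cloud('wrist',np.load(f'w{k}.npy'),cal)
t=s['tcp_pos']
a=np.radians(s['tool_rot'][2]-90);ex=np.array([np.cos(a),np.sin(a),0]);ey=np.array([-np.sin(a),np.cos(a),0])
x=(W-t)@ex*1e3;y=(W-t)@ey*1e3;z=W[...,2]*1e3
for Y in (60,45,20,5):
    print("Y",Y)
    m=abs(y-Y)<4
    for X in range(-80,121,8):
        q=m&(abs(x-X)<2.5)
        if q.sum()>2: print((X,round(float(np.median(z[q])),1)),end=' ')
    print()
E
python3 look.py 3
```

```text
4.0 [0.5359 0.1985 0.1022] [-179.7629   -0.116    93.2692] 0.015429068487753328 [-8.2052 -3.4082  8.0764]
Y 60
(-80, -1.6) (-72, -1.5) (-64, -1.5) (-56, 22.5) (-48, 26.2) (-40, 32.8) (-32, 36.8) (-24, 41.3) (-16, 45.9) (-8, 50.7) (0, 110.1) (8, 104.7) (16, 90.3) (24, 74.2) (32, 71.1) (40, 75.5) (48, 79.6) (56, 83.8) (64, 88.1) (72, 92.4) (80, 96.6) (88, 100.2) (96, 95.0) 
Y 45
(-80, -1.4) (-72, -1.3) (-64, -1.4) (-48, 26.2) (-40, 32.4) (-32, 37.2) (-24, 41.2) (-16, 45.5) (-8, 107.4) (0, 110.8) (8, 107.2) (16, 91.7) (24, 77.4) (32, 71.0) (40, 75.3) (48, 79.5) (56, 83.8) (64, 88.0) (72, 92.5) (80, 96.6) (88, 100.2) (96, 94.6) 
Y 20
(-80, -1.5) (-72, -1.5) (-64, -1.5) (-48, 26.1) (-40, 32.7) (-32, 36.8) (-24, 41.0) (-16, 196.3) (-8, 197.2) (0, 110.6) (8, 110.7) (16, 196.8) (24, 177.5) (32, 70.7) (40, 75.2) (48, 79.6) (56, 83.6) (64, 88.2) (72, 92.2) (80, 96.4) (88, 100.3) (96, 94.5) 
Y 5
(-80, -1.1) (-72, -1.2) (-64, -1.3) (-56, 198.2) (-48, 193.5) (-40, 185.7) (-32, 163.4) (-24, 154.5) (-16, 117.0) (-8, 141.5) (0, 175.0) (8, 138.1) (16, 95.6) (24, 120.4) (32, 156.1) (40, 170.3) (48, 188.5) (56, 195.2) (64, 88.4) (72, 92.2) (80, 96.3) (88, 100.3) (96, 94.9)
```

View pics/s3.png

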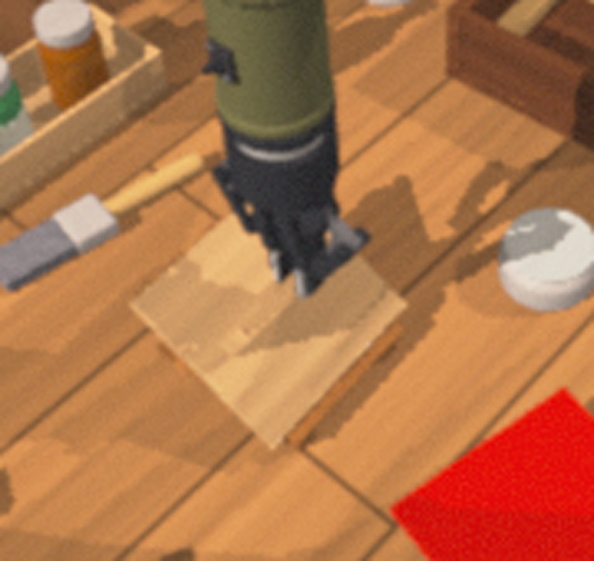

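View pics/w3.png

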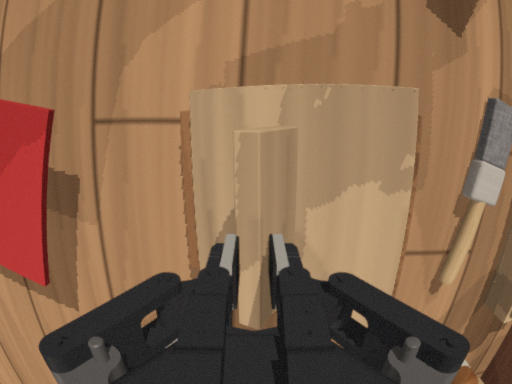

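The panel still lies at about 27.5° on the stand with the rib pinched (15 mm). I'll lift gently and check that the tilt holds.

Emit:
{"api": "play_rows", "payload": {"series": [[1,0,0,-3,0],[1,0,0,-7,0],[1,0,0,-12,0],[1,0,0,-20,0],[1,0,0,-30,0],[1,0,0,-30,0]]}}

```text
time_s: 4.7
tcp_pos: [0.537, 0.1988, 0.1337]
tool_rot: [-179.9, -0.2, 93.3]
wrist_force: [0.7, 0.3, -3.2]
width: 0.0135
```

```bash
python3 look.py 4
```

```text
4.7 [0.537  0.1988 0.1337] [-179.9061   -0.1511   93.2546] 0.013493876459576537 [ 0.6815  0.3469 -3.2006]
Y 60
(-80, -1.4) (-72, -1.4) (-48, 69.1) (-40, 72.2) (-32, 74.9) (-24, 78.0) (-16, 80.8) (-8, 83.8) (0, 139.7) (8, 136.5) (16, 114.0) (24, 96.6) (32, 98.7) (40, 101.8) (48, 104.7) (56, 107.7) (64, 110.8) (72, 113.7) (80, 116.7) (88, 119.2) 
Y 45
(-80, -1.6) (-72, -1.2) (-48, 69.2) (-40, 72.1) (-32, 75.2) (-24, 77.9) (-16, 81.0) (-8, 137.6) (0, 140.3) (8, 140.2) (16, 118.9) (24, 97.1) (32, 99.0) (40, 101.9) (48, 104.9) (56, 107.8) (64, 110.7) (72, 113.8) (80, 116.8) (88, 119.2) 
Y 20
(-80, -1.5) (-72, -1.5) (-48, 69.3) (-40, 72.3) (-32, 75.1) (-24, 78.1) (-16, 228.7) (-8, 228.8) (0, 140.4) (8, 222.0) (16, 228.5) (24, 99.9) (32, 98.9) (40, 101.9) (48, 104.8) (56, 107.8) (64, 110.8) (72, 113.9) (80, 116.7) (88, 119.1) 
Y 5
(-80, -1.4) (-72, -1.5) (-56, 229.3) (-48, 224.6) (-40, 217.2) (-32, 196.5) (-24, 186.8) (-16, 148.5) (-8, 175.7) (0, 207.3) (8, 170.4) (16, 141.8) (24, 162.1) (32, 188.6) (40, 203.3) (48, 221.0) (56, 227.1) (64, 111.4) (72, 113.9) (80, 116.7) (88, 119.0)
```

View pics/s4.png

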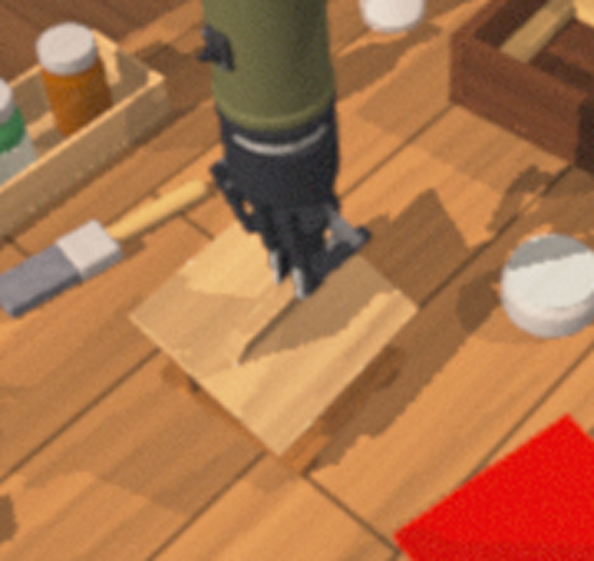

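View pics/w4.png

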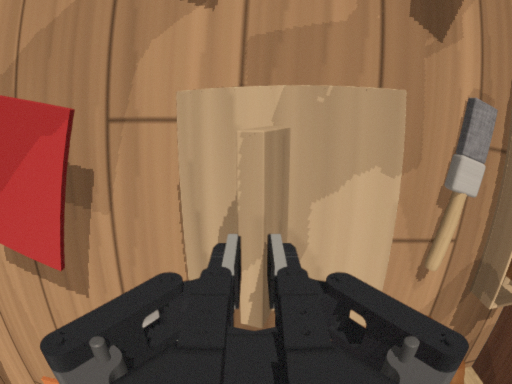

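It lifted clean and settled at about 20° tilt (relative to the TCP, the low underside edge is at (-49,-74) mm and the high one at (+92,-22)). By the geometry that is still enough to enter: the high edge will pass just over the far wall. I'll carry it over the box and re-measure there.

Emit:
{"api": "play_rows", "payload": {"series": [[1,0,0,-15,0],[1,0,0,-35,0],[1,0,0,-55,0],[1,-15,0,-75,0],[1,-40,1,-85,-0.005],[1,-70,1,-85,-0.01],[1,-100,1,-85,-0.02],[1,-130,1,-85,-0.024],[1,-160,2,-85,-0.024],[1,-190,2,-85,-0.024],[1,-220,2,-85,-0.024],[1,-250,3,-85,-0.024],[1,-280,3,-85,-0.024],[1,-310,3,-85,-0.024],[1,-340,4,-85,-0.024],[1,-370,4,-85,-0.024],[1,-395,4,-85,-0.024],[1,-415,4,-85,-0.024],[1,-425,4,-85,-0.024],[1,-425,4,-85,-0.024]]}}

```text
time_s: 6.8
tcp_pos: [0.5644, -0.2273, 0.2165]
tool_rot: [-179.8, -0.1, 94.5]
wrist_force: [0.8, 0.1, -2.9]
width: 0.0118
```

```bash
python3 look.py 5
```

```text
6.8 [ 0.5644 -0.2273  0.2165] [-179.7737   -0.1274   94.5095] 0.011758532680730715 [ 0.7627  0.1325 -2.8657]
Y 60
(-64, 160.8) (-56, 161.7) (-48, 163.1) (-40, 164.2) (-32, 165.4) (-24, 166.7) (-16, 168.0) (-8, 169.2) (0, 220.5) (8, 220.2) (16, 173.5) (24, 174.1) (32, 175.5) (40, 176.6) (48, 178.0) (56, 179.3) (64, 180.3) (72, 181.8) (80, 182.9) 
Y 45
(-64, 160.5) (-56, 161.7) (-48, 163.1) (-40, 164.3) (-32, 165.6) (-24, 166.9) (-16, 168.0) (-8, 169.0) (0, 221.2) (8, 221.8) (16, 174.4) (24, 174.3) (32, 175.6) (40, 176.6) (48, 178.1) (56, 179.4) (64, 180.4) (72, 181.9) (80, 182.9) 
Y 20
(-64, 160.7) (-56, 162.1) (-48, 163.3) (-40, 164.6) (-32, 165.9) (-24, 166.9) (-16, 311.5) (-8, 311.8) (0, 221.3) (8, 299.2) (16, 311.7) (24, 175.1) (32, 175.6) (40, 176.8) (48, 178.3) (56, 179.4) (64, 180.8) (72, 181.9) (80, 183.1) 
Y 5
(-64, 161.0) (-56, 311.5) (-48, 307.4) (-40, 300.5) (-32, 280.8) (-24, 270.0) (-16, 230.5) (-8, 170.3) (0, 289.7) (8, 261.2) (16, 227.4) (24, 258.6) (32, 271.8) (40, 286.3) (48, 303.6) (56, 309.4) (64, 181.2) (72, 182.2) (80, 183.2)
```

View pics/s5.png

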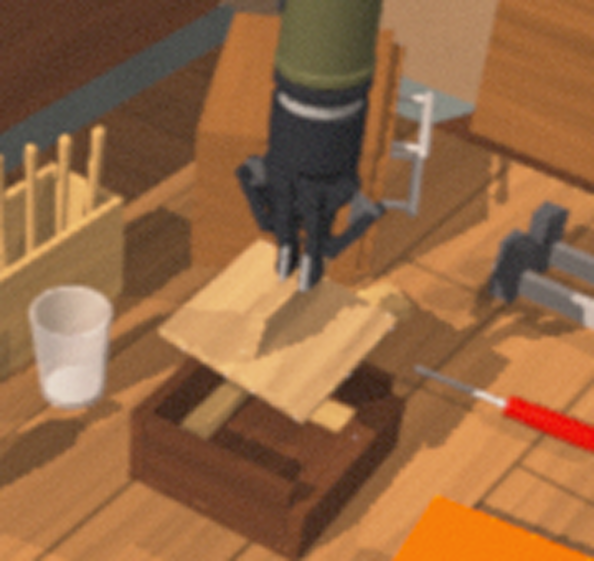

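View pics/w5.png

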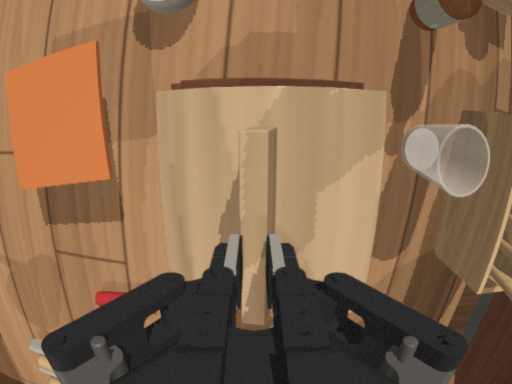

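The side view shows the panel above the box and nearly level: it has crept to about 9° in the grip, so the pinch alone won't hold the tilt. New plan: rest the high edge on the box's far wall and lower the tool, which tilts the panel back to about 20° and holds it there while the low edge goes under the lip. First I'll check the box pose from this view.

```bash
cat > pan.py <<'E'
from h import *
import sys
np.set_printoptions(precision=1,suppress=True,linewidth=200)
k=sys.argv[1]
cal=np.load(f'wc{k}.npy',allow_pickle=True).item();d=np.load(f'w{k}.npy')
W=cloud('wrist',d,cal)*1e3
C=np.array([573.3,-221.2,0]);a=np.radians(4.6);ex=np.array([np.cos(a),np.sin(a),0]);ey=np.array([-np.sin(a),np.cos(a),0])
B=np.stack([(W-C)@ex,(W-C)@ey,W[...,2]],-1)
t=get_state()['tcp_pos']*1e3;print("tcp box",(t-C)@ex,(t-C)@ey,t[2])
# panel plane: pixels in upper image region
S=B[70:235,120:420].reshape(-1,3)
S=S[np.isfinite(S).all(1)&(abs(S[:,0]-(t-C)@ex)<130)&(S[:,2]<t[2]-5)&(S[:,2]>float(sys.argv[2]))]
c=np.median(S,0)
S0=S
M=np.c_[S[:,:2],np.ones(len(S))];w=np.ones(len(S),bool)
th=20
for i in range(12):
    co=np.linalg.lstsq(M[w],S[w,2],rcond=None)[0];r=S[:,2]-M@co;r-=np.median(r[w]);w=abs(r)<th;th=max(3,th*.7)
P=S[w];th=np.degrees(np.arctan(co[0]));print("tilt",th,"cross slope",np.degrees(np.arctan(co[1])),"n",w.sum())
print("x range",np.percentile(P[:,0],[.3,99.7]),"y max",np.percentile(P[:,1],99.7))
n=np.array([-co[0],-co[1],1]);n/=np.linalg.norm(n)
lo=np.percentile(P[:,0],.3);hi=np.percentile(P[:,0],99.7);zc=lambda x:co[0]*x+co[1]*0+co[2]
s_,c_=np.sin(np.radians(th)),np.cos(np.radians(th))
mid=(lo+hi)/2; L=np.array([mid-75*c_+8*s_, zc(mid)-75*s_-8*c_]);H=np.array([mid+75*c_+8*s_,zc(mid)+75*s_-8*c_])
print("low bottom (x,z)",L,"high bottom",H,"extent",hi-lo)
E
python3 pan.py 5 120
python3 - <<'E'
from h import *
np.set_printoptions(precision=1,suppress=True,linewidth=200)
cal=np.load('wc5.npy',allow_pickle=True).item();W=cloud('wrist',np.load('w5.npy'),cal)*1e3
C=np.array([573.3,-221.2,0]);a=np.radians(4.6);ex=np.array([np.cos(a),np.sin(a),0]);ey=np.array([-np.sin(a),np.cos(a),0])
B=np.stack([(W-C)@ex,(W-C)@ey,W[...,2]],-1)
m=(abs(B[...,2]-85)<8);R=B[70:120][m[70:120]]
R=R[(abs(R[:,0])<110)&(abs(R[:,1])<110)]
print(len(R),np.percentile(R,[0.5,50,99.5],axis=0))
p,d=capture('top');cv2.imwrite('pics/t5.png',p[100:280])
E
```

```text
tcp box -8.656218281586234 -2.2721502641365654 216.59971101645982
tilt 8.858451856078814 cross slope -0.4660590932276574 n 28665
x range [-73.3  73.8] y max 80.8834436080107
low bottom (x,z) [-72.7 152.9] high bottom [ 75.6 176. ] extent 147.0681980691707
1425 [[-74.6  88.3  81.7]
 [  1.8  92.5  83.6]
 [ 94.9  96.2  85.4]]
```

The box pose agrees: its outer edges measure 96.2 and 94.9 mm against 96 and 94. Lowering with the high side over the far wall, with x biased away from the rail.

Emit:
{"api": "play_rows", "payload": {"series": [[1,-1,10,15,0],[1,-1,20,40,0],[1,-1,21,65,0],[1,-1,21,80,0],[1,-1,20,88,0],[1,-1,18,91,0],[1,-1,16,94,0],[1,-1,14,97,0],[1,-1,14,97,0]]}}

```text
time_s: 7.85
tcp_pos: [0.5872, -0.2211, 0.1352]
tool_rot: [179.1, 0.2, 94.9]
wrist_force: [-12.5, 7.2, 56.2]
width: 0.0118
```

```bash
python3 look.py 6 | head -1; python3 pan.py 6 40
```

```text
7.85 [ 0.5872 -0.2211  0.1352] [179.1361   0.2064  94.9193] 0.01182913480166082 [-12.5173   7.1918  56.1971]
tcp box 13.893711479962052 -0.9839062830114854 135.22083145735505
tilt 3.430470894767768 cross slope 2.940348265583218 n 31338
x range [-55.2  93.5] y max 88.69869621066347
low bottom (x,z) [-55.2  78.5] high bottom [94.5 87.5] extent 148.65849744482475
```

View pics/s6.png

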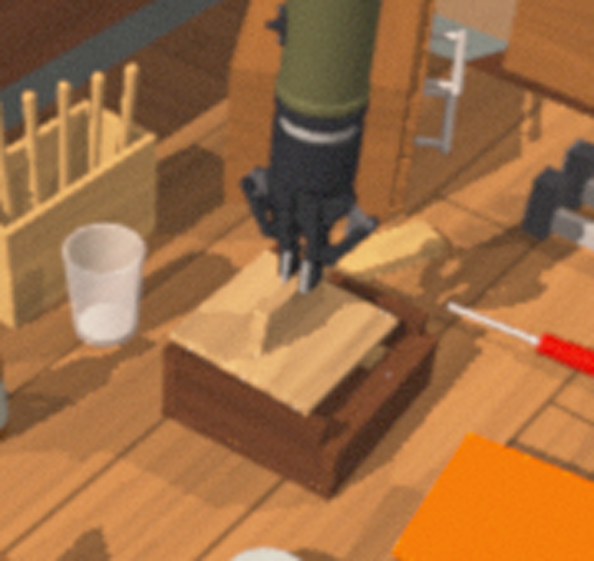

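View pics/w6.png

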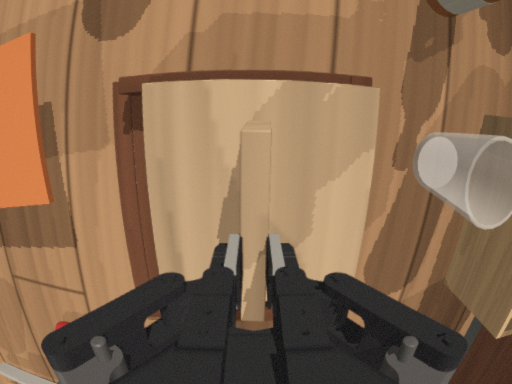

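56 N of wrist force: the panel's +y edge has landed on the side wall's top (cross slope 2.9°) instead of going in. I'm backing up straight away and measuring y and yaw more carefully.

Emit:
{"api": "play_rows", "payload": {"series": [[1,0,0,-8,0],[1,0,0,-20,0],[1,0,0,-30,0],[1,0,0,-30,0]]}}

```text
time_s: 8.35
tcp_pos: [0.5867, -0.2212, 0.1652]
tool_rot: [179.2, 0.2, 94.9]
wrist_force: [0.4, -0.1, -3.4]
width: 0.0114
```

```bash
python3 look.py 7 | head -1; python3 pan.py 7 90
cat > edge.py <<'E'
from h import *
import sys
np.set_printoptions(precision=1,suppress=True,linewidth=200)
k=sys.argv[1];zmin=float(sys.argv[2])
cal=np.load(f'wc{k}.npy',allow_pickle=True).item();W=cloud('wrist',np.load(f'w{k}.npy'),cal)*1e3
C=np.array([573.3,-221.2,0]);a=np.radians(4.6);ex=np.array([np.cos(a),np.sin(a),0]);ey=np.array([-np.sin(a),np.cos(a),0])
B=np.stack([(W-C)@ex,(W-C)@ey,W[...,2]],-1)[60:250,100:430]
P=B[(B[...,2]>zmin)&(abs(B[...,0])<130)&(abs(B[...,1])<110)]
print("panel +y edge by x:")
for X in range(-60,100,15):
    q=P[abs(P[:,0]-X)<4]
    if len(q)>20: print((X,round(np.percentile(q[:,1],99.5),1),round(float(np.median(q[q[:,1]>q[:,1].max()-10,2])),1)),end=' ')
print("\n low/high x edges by y:")
for Y in range(0,85,12):
    q=P[(abs(P[:,1]-Y)<4)]
    if len(q)>20: print((Y,np.percentile(q[:,0],[.5,99.5]).round(1)),end=' ')
R=B[(abs(B[...,2]-83.6)<5)&(abs(B[...,0])<110)&(B[...,1]>70)&(B[...,1]<110)]
print("\n box +y wall: by x")
for X in range(-80,100,20):
    q=R[abs(R[:,0]-X)<5]
    if len(q)>5: print((X,np.percentile(q[:,1],[1,99]).round(1)),end=' ')
print()
E
python3 edge.py 7 95
```

```text
8.35 [ 0.5867 -0.2212  0.1652] [179.1565   0.2082  94.9098] 0.011427716192483908 [ 0.3585 -0.1058 -3.3682]
tcp box 12.451719618958352 -0.8864041722828789 163.4476454587624
tilt 2.3952460958561073 cross slope 1.4687187798025694 n 30631
x range [-56.6  92.2] y max 87.27985227001972
low bottom (x,z) [-56.8 109.3] high bottom [ 93.1 115.6] extent 148.80681039007123
panel +y edge by x:
(-60, np.float64(87.1), 119.2) (-45, np.float64(87.6), 119.9) (-30, np.float64(87.3), 120.6) (-15, np.float64(87.1), 121.1) (0, np.float64(87.2), 121.9) (15, np.float64(86.8), 122.5) (30, np.float64(86.6), 123.1) (45, np.float64(86.8), 123.7) (60, np.float64(86.6), 124.4) (75, np.float64(86.3), 124.9) (90, np.float64(86.4), 125.5) 
 low/high x edges by y:
(0, array([-56.4,  91.7])) (12, array([-56.1,  91.7])) (24, array([-56.5,  91.6])) (36, array([-56.1,  91.9])) (48, array([-55.8,  91.6])) (60, array([-56. ,  91.8])) (72, array([-55.7,  92. ])) (84, array([-56. ,  91.9])) 
 box +y wall: by x
(-80, array([86.4, 94.9])) (-60, array([91.7, 96.8])) (-40, array([91.2, 96.1])) (-20, array([91.2, 96. ])) (0, array([91.5, 96.3])) (20, array([91.5, 96.3])) (40, array([91.1, 96.1])) (60, array([91.2, 96.3])) (80, array([90.7, 96.5]))
```

View pics/w7.png

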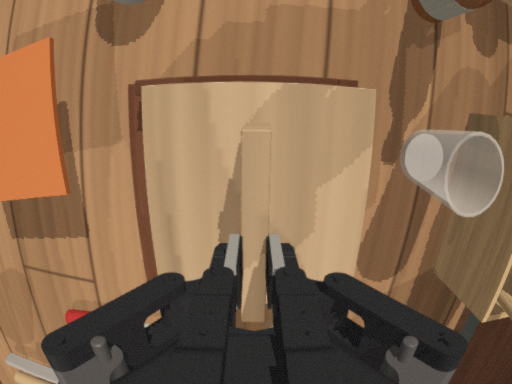

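View pics/s7.png

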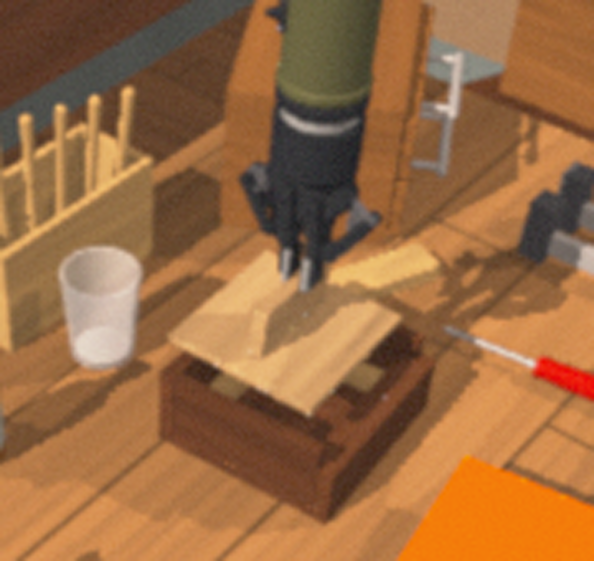

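```bash
python3 edge.py 5 140; python3 edge.py 6 75 | head -2; python3 - <<'E'
import numpy as np
from h import *
a=get_state();print(a['tcp_pos'],a['tool_rot'])
for k in (5,6,7):
    c=np.load(f'wc{k}.npy',allow_pickle=True).item();R=cv2.Rodrigues(c['rvec'])[0];print(-R.T@c['tvec'],R[2])
E
```

```text
panel +y edge by x:
(-60, np.float64(80.5), 162.3) (-45, np.float64(81.0), 164.6) (-30, np.float64(80.9), 167.0) (-15, np.float64(80.5), 169.3) (0, np.float64(80.8), 171.5) (15, np.float64(80.8), 174.1) (30, np.float64(80.7), 176.4) (45, np.float64(80.6), 178.8) (60, np.float64(80.4), 181.1) (75, np.float64(80.9), 183.0) 
 low/high x edges by y:
(0, array([-72.9,  73.5])) (12, array([-72.5,  73.1])) (24, array([-72.7,  73.5])) (36, array([-72.8,  73.2])) (48, array([-72.8,  73.3])) (60, array([-72.7,  73.4])) (72, array([-72.9,  73.6])) (84, array([-72.5,  73. ])) 
 box +y wall: by x
(-60, array([88.7, 96.2])) (-40, array([88.8, 95.8])) (-20, array([88.4, 96.2])) (0, array([89.3, 96. ])) (20, array([89.5, 96.2])) (40, array([89.2, 96. ])) (60, array([90.1, 96. ])) (80, array([89.8, 95.7])) 
panel +y edge by x:
(-60, np.float64(96.3), 83.5) (-45, np.float64(95.9), 84.0) (-30, np.float64(96.1), 83.7) (-15, np.float64(95.5), 84.0) (0, np.float64(95.9), 84.1) (15, np.float64(95.4), 84.2) (30, np.float64(96.2), 83.9) (45, np.float64(95.6), 83.8) (60, np.float64(95.6), 84.0) (75, np.float64(95.8), 84.1) (90, np.float64(95.9), 83.8) 
[ 0.5857827  -0.22108493  0.16344765] [1.79285941e+02 1.32707828e-01 9.48980485e+01]
[ 0.56156389 -0.15700107  0.35785661] [ 0.01918622 -0.27996273 -0.95981913]
[ 0.58113924 -0.15024317  0.27616722] [ 0.03985828 -0.28378364 -0.95805958]
[ 0.58067809 -0.15035643  0.30611396] [ 0.03949157 -0.28390494 -0.95803883]
```

The panel slid about 5 mm along the rib's length in the grip: its +y edge is now at 87 instead of 80, and its yaw is fine. I'll shift 7 mm towards -y and stop 8 mm above the walls for a check.

Emit:
{"api": "play_rows", "payload": {"series": [[1,-3,0,0,-0.005],[1,-7,0,6,-0.005],[1,-7,0,13,-0.005],[1,-7,0,20,-0.005],[1,-7,0,22,-0.005],[1,-7,0,22,-0.005]]}}

```text
time_s: 9.05
tcp_pos: [0.5863, -0.2277, 0.1406]
tool_rot: [179.4, 0.1, 95.2]
wrist_force: [0.5, -0.2, -3.7]
width: 0.0115
```

```bash
python3 look.py 8 | head -1; python3 pan.py 8 88;python3 edge.py 8 91; python3 - <<'E'
from h import *
p,d=capture('top');cv2.imwrite('pics/t8.png',cv2.resize(p[140:260,250:390],None,fx=4.5,fy=4.5,interpolation=cv2.INTER_CUBIC))
E
```

```text
9.05 [ 0.5863 -0.2277  0.1406] [179.3529   0.0894  95.2044] 0.011519765587599394 [ 0.5467 -0.2098 -3.7024]
tcp box 12.998398481109144 -7.783642497419468 141.65717371414505
tilt 2.210456055911321 cross slope 1.6094328610179058 n 30648
x range [-57.9  90.9] y max 80.81321476858695
low bottom (x,z) [-58.1  85.2] high bottom [91.7 91. ] extent 148.8037881970641
panel +y edge by x:
(-60, np.float64(81.0), 95.4) (-45, np.float64(80.9), 95.8) (-30, np.float64(80.5), 96.5) (-15, np.float64(80.5), 97.0) (0, np.float64(80.7), 97.7) (15, np.float64(80.3), 98.1) (30, np.float64(80.3), 98.9) (45, np.float64(80.5), 99.4) (60, np.float64(80.2), 99.8) (75, np.float64(80.3), 100.4) (90, np.float64(80.4), 101.1) 
 low/high x edges by y:
(0, array([-57.5,  90.4])) (12, array([-57.8,  90.6])) (24, array([-57.1,  90. ])) (36, array([-57.3,  90.4])) (48, array([-57.2,  90.5])) (60, array([-57.3,  90.3])) (72, array([-57.3,  90.7])) (84, array([-57.7,  90.4])) 
 box +y wall: by x
(-80, array([84.8, 93.9])) (-60, array([84.4, 96.6])) (-40, array([84.4, 96.1])) (-20, array([84.6, 96.4])) (0, array([84.6, 95.8])) (20, array([84.4, 96. ])) (40, array([84.5, 96.4])) (60, array([84.4, 96.3])) (80, array([83. , 96.5]))
```

View pics/t8.png

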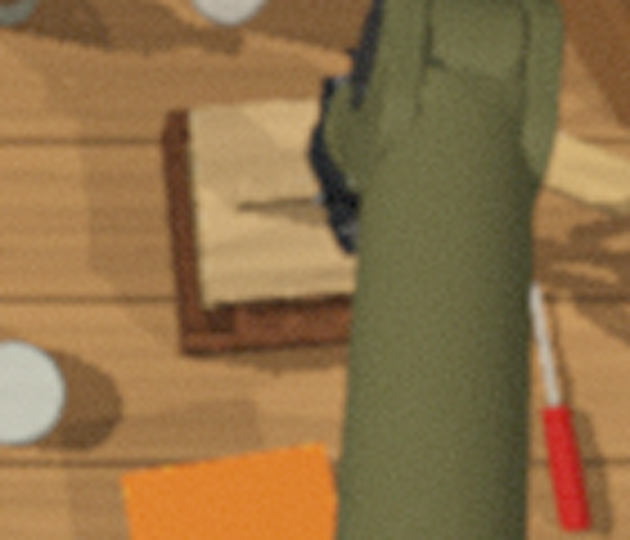

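View pics/s8.png

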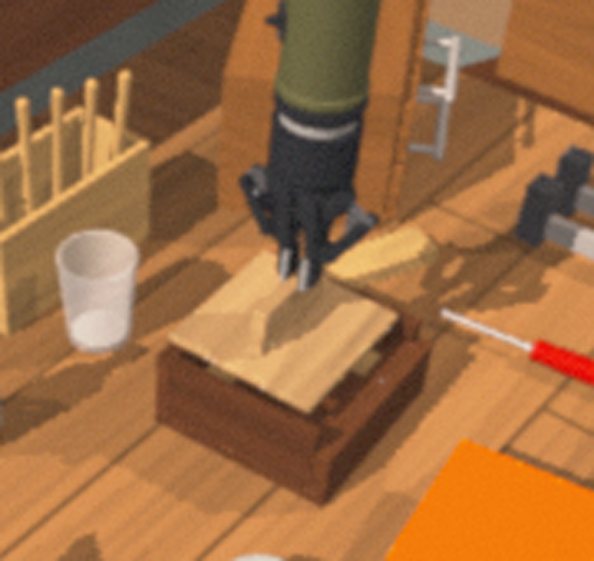

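Now the panel (+y edge at 80.6) is centred between the walls (inner face 84.4). I'll lower slowly onto the far wall and check the force.

Emit:
{"api": "play_rows", "payload": {"series": [[1,-0.5,0,2,0],[1,-0.5,0,4,0],[1,-0.5,0,6,0],[1,-0.5,0,8,0],[1,-0.5,0,9,0],[1,-0.5,0,9,0]]}}

```text
time_s: 9.8
tcp_pos: [0.587, -0.2281, 0.1332]
tool_rot: [179.3, 0.1, 95.2]
wrist_force: [-3.6, 1.2, 1.6]
width: 0.0119
```

```bash
python3 look.py 9 | head -1; python3 pan.py 9 70;python3 edge.py 9 86
```

```text
9.8 [ 0.587  -0.2281  0.1332] [179.2735   0.1365  95.2151] 0.011862768724625576 [-3.5633  1.2323  1.6055]
tcp box 13.31707510463332 -8.211533043739667 133.28433103869145
tilt 3.3072815485729596 cross slope 0.31856371803355144 n 30892
x range [-69.6  92.3] y max 90.7548319158609
low bottom (x,z) [-63.  76.] high bottom [86.7 84.6] extent 161.91654985376002
panel +y edge by x:
(-45, np.float64(79.5), 86.4) (-30, np.float64(79.5), 86.7) (-15, np.float64(79.6), 87.3) (0, np.float64(79.3), 88.2) (15, np.float64(79.3), 89.0) (30, np.float64(79.5), 86.0) (45, np.float64(79.3), 90.7) (60, np.float64(79.2), 91.6) (75, np.float64(78.9), 92.4) (90, np.float64(79.0), 93.2) 
 low/high x edges by y:
(0, array([-36.1,  92.2])) (12, array([-43.9,  91.8])) (24, array([-41. ,  92.3])) (36, array([-45.9,  92.1])) (48, array([-47.5,  92. ])) (60, array([-48.6,  92.2])) (72, array([-49. ,  92.2])) 
 box +y wall: by x
(-80, array([87.3, 95.9])) (-60, array([70.7, 96.2])) (-40, array([70.3, 96.4])) (-20, array([70.2, 96. ])) (0, array([70.5, 95.4])) (20, array([70.6, 95.6])) (40, array([84.2, 96.4])) (60, array([84.5, 96.3])) (80, array([80.8, 96.6]))
```

View pics/s9.png

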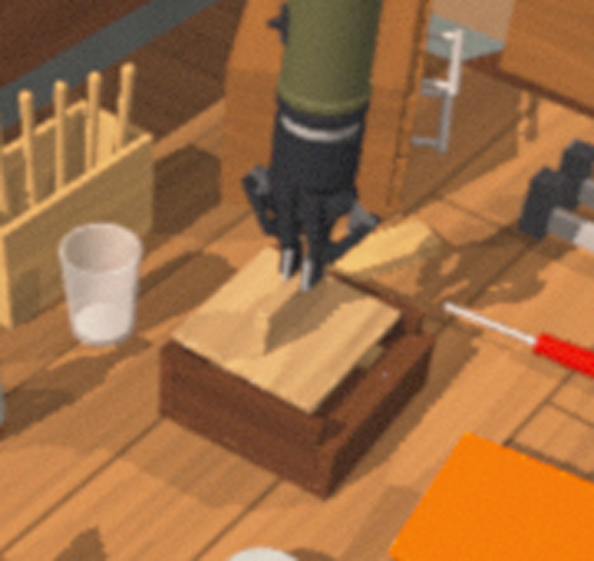

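View pics/w9.png

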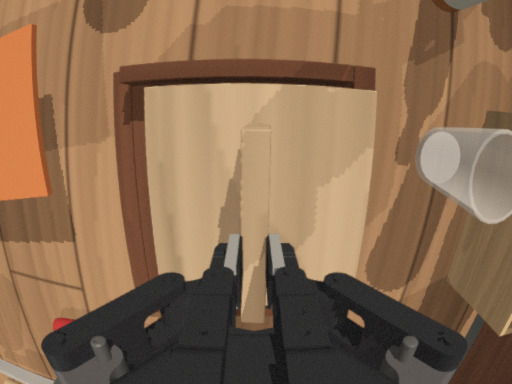

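Contact as planned: a light load on the far wall, tilt growing to 3.3°, and y centred. Continuing.

Emit:
{"api": "play_rows", "payload": {"series": [[1,0,-1,2,0],[1,0,-1.5,4,0],[1,0,-2,6,0],[1,0,-3,8,0],[1,0,-4,10,0],[1,0,-4,10,0]]}}

```text
time_s: 10.5
tcp_pos: [0.583, -0.2289, 0.1258]
tool_rot: [179.3, 0.2, 95.2]
wrist_force: [-10.6, 3.8, 15.3]
width: 0.0118
```

```bash
python3 look.py 10 | head -1; python3 pan.py 10 64;python3 edge.py 10 87|head -2
```

```text
10.5 [ 0.583  -0.2289  0.1258] [179.2608   0.2113  95.1508] 0.0117895658016154 [-10.6288   3.8129  15.2569]
tcp box 9.17136383402919 -8.410795123896083 125.99492801600692
tilt 8.989652722947604 cross slope 0.06589602682556474 n 29900
x range [-55.4  91.7] y max 87.23132516956242
low bottom (x,z) [-54.7  62.2] high bottom [93.5 85.6] extent 147.0413726860515
panel +y edge by x:
(0, np.float64(52.5), 129.8) (15, np.float64(54.2), 131.5) (30, np.float64(-1.8), 135.3) (45, np.float64(78.7), 87.3) (60, np.float64(78.9), 88.6) (75, np.float64(78.8), 90.9) (90, np.float64(78.8), 93.0)
```

View pics/s10.png

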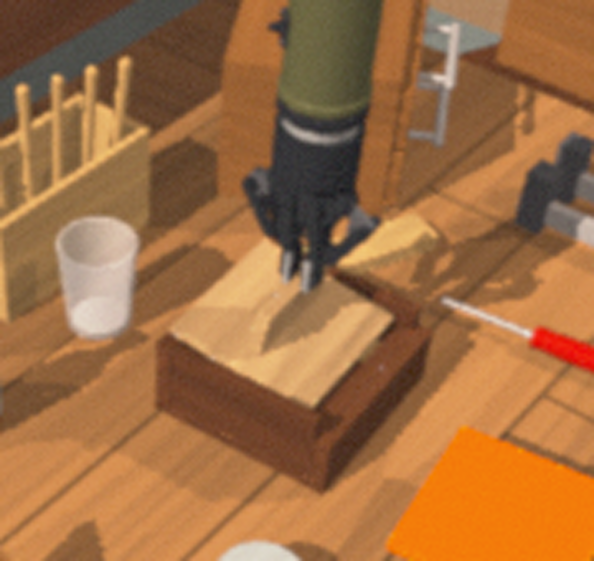

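View pics/w10.png

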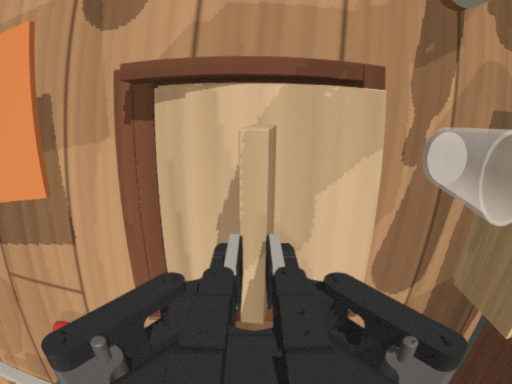

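Emit:
{"api": "play_rows", "payload": {"series": [[1,0.5,-1,3,0],[1,0.5,-2,5,0],[1,0.5,-3,7,0],[1,0.5,-4,9,0],[1,0.5,-5,11,0],[1,0.5,-5,11,0]]}}

```text
time_s: 11.2
tcp_pos: [0.5791, -0.2292, 0.1181]
tool_rot: [179.1, 0.3, 95.1]
wrist_force: [-9.1, 3.5, 16.0]
width: 0.0117
```

```bash
python3 look.py 11 | head -1; python3 pan.py 11 48;python3 edge.py 11 87|head -2
```

```text
11.2 [ 0.5791 -0.2292  0.1181] [179.1081   0.32    95.1106] 0.01170256994987223 [-9.1133  3.5279 15.9541]
tcp box 5.256536006886512 -8.40432700512399 118.36955582697577
tilt 14.71751364206234 cross slope 0.0458041370277003 n 29392
x range [-59.9  90.6] y max 87.05213993796083
low bottom (x,z) [-55.2  47.9] high bottom [89.9 86. ] extent 150.56274227784348
panel +y edge by x:
(0, np.float64(53.9), 122.9) (15, np.float64(54.2), 117.1) (60, np.float64(79.0), 87.4) (75, np.float64(78.6), 90.5) (90, np.float64(79.0), 93.9)
```

View pics/w11.png

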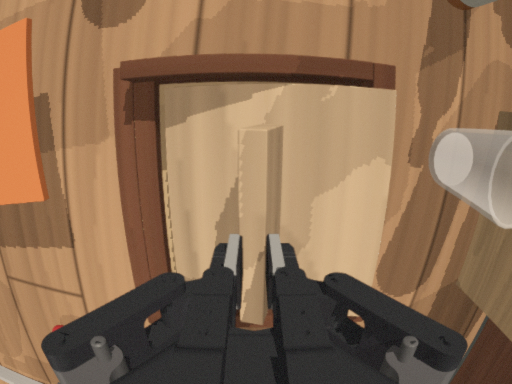

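Emit:
{"api": "play_rows", "payload": {"series": [[1,0.5,-1,3,0],[1,0.5,-2,5,0],[1,0.5,-4,7,0],[1,0.5,-5,9,0],[1,0.5,-6,11,0],[1,0.5,-6,11,0]]}}

```text
time_s: 11.9
tcp_pos: [0.5748, -0.2296, 0.1095]
tool_rot: [178.9, 0.4, 95.1]
wrist_force: [-4.5, 1.5, 9.4]
width: 0.0115
```

```bash
sed -i 's/lo=np.percentile(P\[:,0\],.3);/lo=np.percentile(P[:,0],.3);print("raw lo",lo);/; s/^s_,c_=/s_,c_=/' pan.py
python3 - <<'E'
s=open('pan.py').read()
s=s.replace("mid=(lo+hi)/2;","mid=hi-75*c_;")
open('pan.py','w').write(s)
E
python3 look.py 12 | head -1; python3 pan.py 12 35;python3 edge.py 12 87|head -2
```

```text
11.9 [ 0.5748 -0.2296  0.1095] [178.8806   0.4216  95.0846] 0.011535499959436321 [-4.5438  1.5437  9.4191]
tcp box 0.9051140630638728 -8.452423813942115 109.5151453053782
tilt 10.157277392625739 cross slope -0.48986875663059337 n 13608
x range [-90.3  79.9] y max 88.47411767265365
raw lo -90.3452038975013
low bottom (x,z) [-66.3  54. ] high bottom [81.4 80.5] extent 170.28866558797876
panel +y edge by x:
(-15, np.float64(-2.3), 118.1) (0, np.float64(54.1), 113.4) (15, np.float64(54.2), 99.1) (75, np.float64(78.8), 90.1) (90, np.float64(78.9), 95.1)
```

View pics/w12.png

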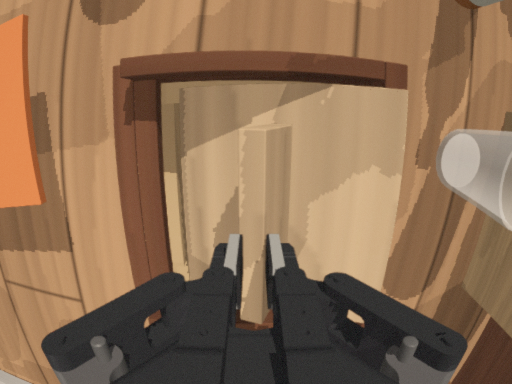

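View pics/s12.png

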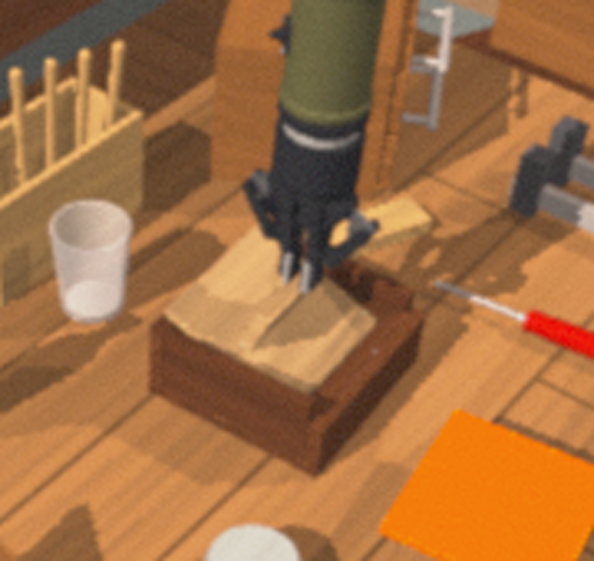

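The wrist view shows the low edge (column 185) clear of the rail (columns 135–160), with the near ledge visible between them. I'll fit the plane from panel pixels only.

```bash
cat > pl.py <<'E'
from h import *
import sys
np.set_printoptions(precision=1,suppress=True,linewidth=200)
k=sys.argv[1]; c0,c1=int(sys.argv[2]),int(sys.argv[3])
cal=np.load(f'wc{k}.npy',allow_pickle=True).item();W=cloud('wrist',np.load(f'w{k}.npy'),cal)*1e3
C=np.array([573.3,-221.2,0]);a=np.radians(4.6);ex=np.array([np.cos(a),np.sin(a),0]);ey=np.array([-np.sin(a),np.cos(a),0])
B=np.stack([(W-C)@ex,(W-C)@ey,W[...,2]+1.4],-1)
S=np.concatenate([B[110:225,300:c1].reshape(-1,3),B[110:225,c0:232].reshape(-1,3)])
M=np.c_[S[:,:2],np.ones(len(S))];co=np.linalg.lstsq(M,S[:,2],rcond=None)[0]
for i in range(5):
    r=abs(S[:,2]-M@co);w=r<max(2.5,np.median(r)*2);co=np.linalg.lstsq(M[w],S[w,2],rcond=None)[0]
print("tilt",np.degrees(np.arctan(co[0])),"cross",np.degrees(np.arctan(co[1])),"rms",r[w].std(),w.mean())
r=abs(B[...,2]-(B[...,:2]@co[:2]+co[2]));ok=(r<2)
ok[:85]=0;ok[232:]=0;ok[:,:140]=0;ok[:,430:]=0
lab=cv2.connectedComponents(ok.astype(np.uint8))[1];L=lab[170,320];P=B[lab==L]
print("n",len(P),"x",np.percentile(P[:,0],[.3,99.7]),"y",np.percentile(P[:,1],[99.7]))
th=np.arctan(co[0]);s,c=np.sin(th),np.cos(th)
hi=np.percentile(P[:,0],99.7);lo=np.percentile(P[:,0],.3)
z=lambda x:co[0]*x+co[2]
for nm,m in(("hi",hi-75*c),("lo",lo+75*c)):
    print(nm,"low bottom",m-75*c+8*s,z(m)-75*s-8*c,"low top",m-75*c,z(m)-75*s,"high bottom",m+75*c+8*s,z(m)+75*s-8*c)
E
python3 pl.py 12 200 385
```

```text
** On entry to DLASCL parameter number  4 had an illegal value
 ** On entry to DLASCL parameter number  4 had an illegal valueTraceback (most recent call last):
  File "pl.py", line 9, in <module>
    M=np.c_[S[:,:2],np.ones(len(S))];co=np.linalg.lstsq(M,S[:,2],rcond=None)[0]
                                        ~~~~~~~~~~~~~~~^^^^^^^^^^^^^^^^^^^^^
    x, resids, rank, s = _umath_linalg.lstsq(a, b, rcond,
                         ~~~~~~~~~~~~~~~~~~~^^^^^^^^^^^^^
                                             signature=signature)
                                             ^^^^^^^^^^^^^^^^^^^^
    raise LinAlgError("SVD did not converge in Linear Least Squares")
numpy.linalg.LinAlgError: SVD did not converge in Linear Least Squares
```

```bash
sed -i 's/^M=np.c_/S=S[np.isfinite(S).all(1)];M=np.c_/' pl.py; python3 pl.py 12 200 385
```

```text
tilt 22.258325854259237 cross 0.08457602619085273 rms 0.4161433621345401 0.9999253619943275
n 26566 x [-48.6  89.2] y [78.8]
hi low bottom -46.63173540620231 32.95490690408373 low top -49.66200026179331 40.358790675792335 high bottom 92.19108531333409 89.7723729464149
lo low bottom -45.5751916226126 33.387329615531314 low top -48.6054564782036 40.79121338723992 high bottom 93.2476290969238 90.20479565786249
```

Clean fit (rms 0.4): tilt 22.3°, low edge underside at (-46, 33), its top corner at (-49, 40.5), below the lip at z = 50. Now sliding it in under the rail.

Emit:
{"api": "play_rows", "payload": {"series": [[1,1,-4,0.5,0],[1,1,-9,1,0],[1,1,-14,2,0],[1,1,-17,2.5,0]]}}

```text
time_s: 12.4
tcp_pos: [0.5574, -0.2307, 0.1059]
tool_rot: [178.9, 0.4, 95.1]
wrist_force: [3.9, -0.4, -1.2]
width: 0.0115
```

```bash
python3 look.py 13 | head -1; python3 pl.py 13 200 375
```

```text
12.4 [ 0.5574 -0.2307  0.1059] [178.8834   0.4362  95.0564] 0.011537221158472557 [ 3.9257 -0.3553 -1.214 ]
tilt 16.253417487688 cross 0.2750402314113954 rms 0.4061770664341911 0.9997553616570171
n 25275 x [-60.1  70. ] y [79.1]
hi low bottom -71.7356054656786 35.089603645876416 low top -73.97469568217964 42.76986894092771 high bottom 72.26936881653312 77.07254520527096
lo low bottom -57.91078781521523 39.12006519334523 low top -60.14987803171627 46.800330488396526 high bottom 86.09418646699649 81.10300675273976
```

View pics/w13.png

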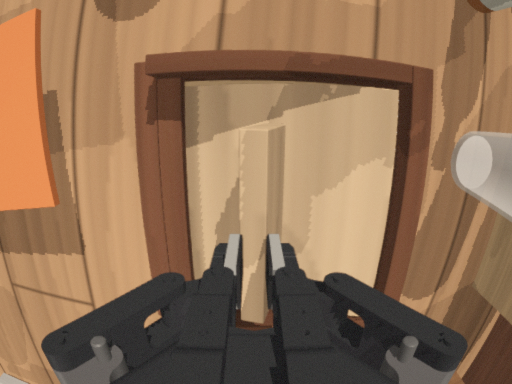

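View pics/s13.png

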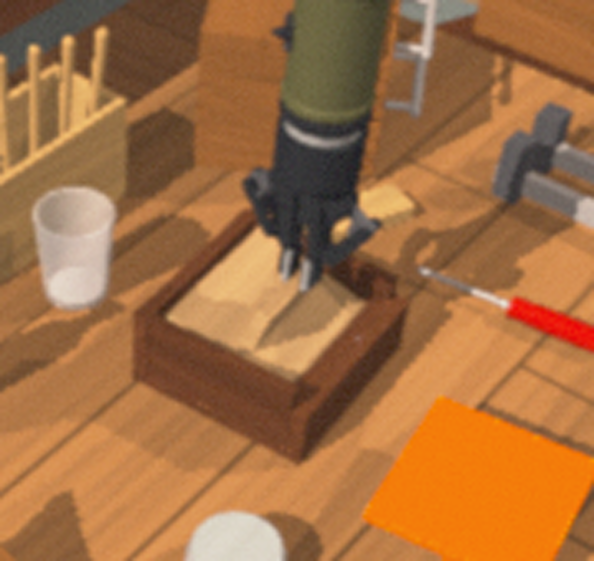

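Hooked: the low edge's top corner is at box x = -74 under the rail, so the strip is pushed about 4 mm (3.9 N). The high edge is inside the far wall and the tilt is 16°. Now I'll swing the high edge down along the arc.

Emit:
{"api": "play_rows", "payload": {"series": [[1,1,0,3,0],[1,1,1,5,0],[1,1,3,7,0],[1,1,4.5,9,0],[1,1,6,11,0],[1,1,8,13,0],[1,1,10,15,0],[1,1,11.5,17,0],[1,1,13,18.5,0],[1,1,13,18.5,0]]}}

```text
time_s: 13.5
tcp_pos: [0.5715, -0.2281, 0.0882]
tool_rot: [178.8, 0.4, 95.1]
wrist_force: [2.3, 1.7, 5.9]
width: 0.0116
```

```bash
python3 look.py 14 | head -1; python3 pl.py 14 200 375
```

```text
13.5 [ 0.5715 -0.2281  0.0882] [178.8393   0.4204  95.079 ] 0.011629454435876995 [2.345  1.7219 5.8604]
tilt 4.356917429828242 cross 0.03981721853656837 rms 0.4024918548972275 0.9834177421989871
n 28155 x [-63.2  80.5] y [80.5]
hi low bottom -68.41830080673098 30.0624044238362 low top -69.02605512626018 38.03928568703008 high bottom 81.1482228781543 41.45779791500844
lo low bottom -62.55441778016441 30.509170537185966 low top -63.16217209969359 38.48605180037985 high bottom 87.01210590472088 41.90456402835821
```

View pics/w14.png

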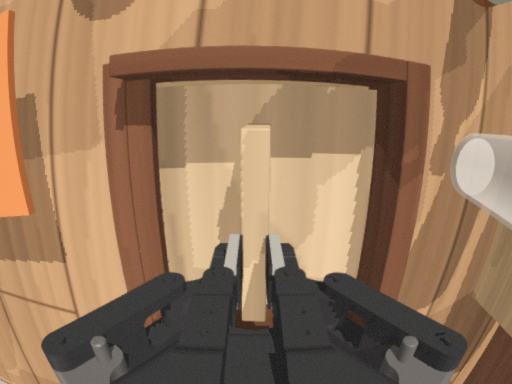

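View pics/s14.png

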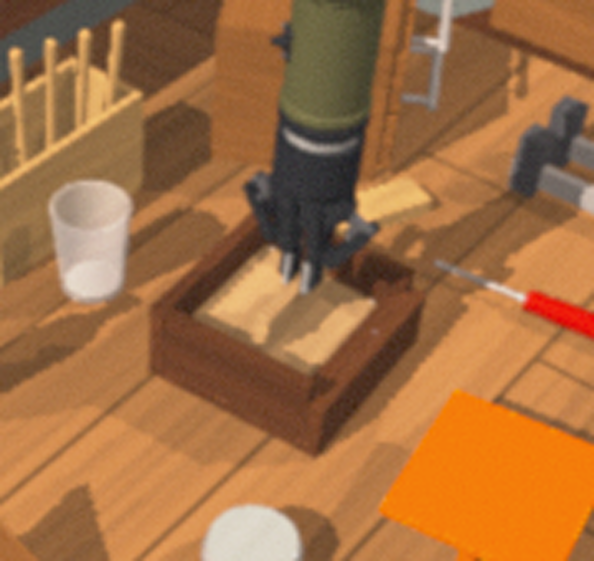

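Tilt is 4.4°, the low edge is down on the ledge at z = 30, and the high edge is 11 mm up and held by the spring, as expected. Releasing and rising.

Emit:
{"api": "play_rows", "payload": {"series": [[0.5,0,0,0,0],[0.3,0,0,0,0],[0.2,0,0,0,0],[0.2,0,0,-10,0],[0.2,0,0,-30,0],[1,3,10,-35,0],[1,7,30,-35,0],[1,7,46,-35,0],[1,7,46,-35,0]]}}

```text
time_s: 14.5
tcp_pos: [0.618, -0.2153, 0.1243]
tool_rot: [178.7, 0.4, 95.2]
wrist_force: [0.2, 0.2, -0.5]
width: -0.0002
```

```bash
python3 look.py 15 | head -1; python3 pl.py 15 150 270; python3 - <<'E'
from h import *
np.set_printoptions(precision=1,suppress=True,linewidth=200)
C=np.array([573.3,-221.2,0]);a=np.radians(4.6);ex=np.array([np.cos(a),np.sin(a),0]);ey=np.array([-np.sin(a),np.cos(a),0])
cal=np.load('wc15.npy',allow_pickle=True).item();W=cloud('wrist',np.load('w15.npy'),cal)*1e3
B=np.stack([(W-C)@ex,(W-C)@ey,W[...,2]+1.4],-1)
t=get_state()['tcp_pos']*1e3;print("tcp",(t-C)@ex,(t-C)@ey)
for Y in (70,40):
    print(Y,[(X,round(float(np.median(B[...,2][(abs(B[...,0]-X)<2)&(abs(B[...,1]-Y)<4)])),1)) for X in range(-76,90,6)])
T=B[(abs(B[...,2]-89)<4)&(abs(B[...,0])<30)&(B[...,1]<62)];print("rib",len(T),np.percentile(T,[2,98],axis=0))
E
```

```text
14.5 [ 0.618  -0.2153  0.1243] [178.737    0.3686  95.1958] -0.00018213628601691868 [ 0.1896  0.1586 -0.5062]
tilt 0.066849090320363 cross -0.009941038654944018 rms 0.40609435496061147 0.6935861922011507
n 179538 x [nan nan] y [nan]
hi low bottom nan nan low top nan nan high bottom nan nan
lo low bottom nan nan low top nan nan high bottom nan nan
tcp 42.646761079832 1.3353511934664655
70 [(-76, 61.9), (-70, 62.0), (-64, 61.0), (-58, 52.7), (-52, 38.0), (-46, 37.9), (-40, 38.0), (-34, 37.9), (-28, 38.0), (-22, 38.0), (-16, 38.2), (-10, 38.0), (-4, 37.9), (2, 38.1), (8, 37.9), (14, 38.1), (20, 37.9), (26, 38.1), (32, 37.9), (38, 38.2), (44, 38.2), (50, 38.3), (56, 38.0), (62, 38.3), (68, 38.1), (74, 37.9), (80, 65.6), (86, 85.2)]
40 [(-76, 61.8), (-70, 61.8), (-64, 61.2), (-58, 53.1), (-52, 38.1), (-46, 38.0), (-40, 37.9), (-34, 38.1), (-28, 38.0), (-22, 37.8), (-16, 38.2), (-10, nan), (-4, 87.1), (2, 87.8), (8, 88.1), (14, 37.9), (20, 37.9), (26, 37.9), (32, 38.1), (38, 38.1), (44, 38.3), (50, 38.2), (56, 38.4), (62, 38.2), (68, 38.0), (74, 37.9), (80, 64.6), (86, 85.0)]
rib 2949 [[ -2.5 -39.6  85.6]
 [ 11.5  54.6  89.3]]
  return _methods._mean(a, axis=axis, dtype=dtype,
  ret = ret.dtype.type(ret / rcount)
```

View pics/w15.png

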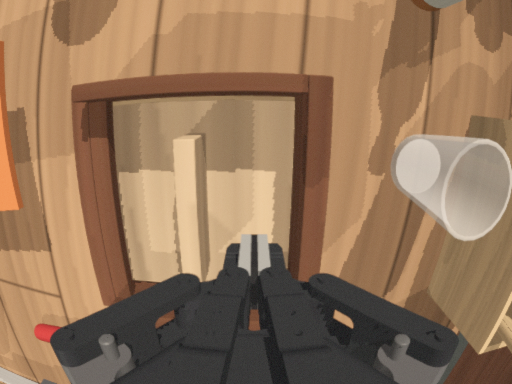

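View pics/s15.png

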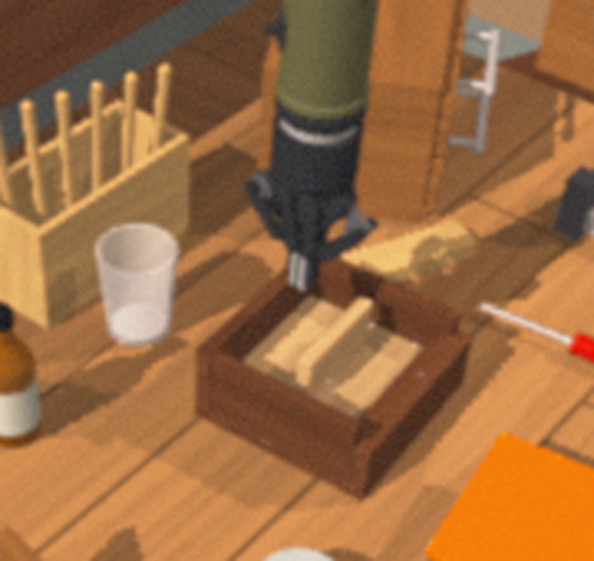

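The panel dropped flat on release, with its top at z = 38.0 ± 0.3 all over, which is 30 + 8. I'll still press the high side lightly, as asked.

Emit:
{"api": "play_rows", "payload": {"series": [[1,0,0,25,0],[1,0,0,50,0],[1,0,0,70,0],[1,0,0,80,0],[1,0,0,84,0],[1,0,0,86,0],[1,0,0,87,0],[1,0,0,87.5,0]]}}

```text
time_s: 15.4
tcp_pos: [0.6177, -0.2172, 0.0382]
tool_rot: [178.9, 0.5, 95.1]
wrist_force: [-3.7, 1.4, 8.4]
width: 0.0001
```

Emit:
{"api": "play_rows", "payload": {"series": [[1,0,0,0.5,0],[1,0,0,0.5,0],[1,0,0,0.5,0]]}}

```text
time_s: 15.7
tcp_pos: [0.6182, -0.2174, 0.0383]
tool_rot: [178.8, 0.5, 95.1]
wrist_force: [-0.4, -0.2, 2.9]
width: -0.0001
```

Emit:
{"api": "play_rows", "payload": {"series": [[1,0,0,-10,0],[1,0,0,-40,0],[1,0,0,-80,0],[1,0,0,-110,0],[1,0,0,-130,0],[1,0,0,-130,0],[1,0,0,-130,0]]}}

```text
time_s: 16.4
tcp_pos: [0.6153, -0.2166, 0.1685]
tool_rot: [178.8, 0.5, 95.1]
wrist_force: [-1.4, -1.3, -0.1]
width: -0.0
```

```bash
python3 look.py 16 | head -1; python3 - <<'E'
from h import *
np.set_printoptions(precision=1,suppress=True,linewidth=200)
C=np.array([573.3,-221.2,0]);a=np.radians(4.6);ex=np.array([np.cos(a),np.sin(a),0]);ey=np.array([-np.sin(a),np.cos(a),0])
cal=np.load('wc16.npy',allow_pickle=True).item();W=cloud('wrist',np.load('w16.npy'),cal)*1e3
B=np.stack([(W-C)@ex,(W-C)@ey,W[...,2]+1.4],-1)
for Y in (75,40,0,-40):
    print(Y,[(X,round(float(np.nanmedian(B[...,2][(abs(B[...,0]-X)<2)&(abs(B[...,1]-Y)<4)])),1)) for X in range(-52,80,12)])
T=B[(abs(B[...,2]-89)<4)&(abs(B[...,0])<30)&(abs(B[...,1])<62)];print("rib",len(T),np.percentile(T,[2,98],axis=0))
E
```

```text
16.4 [ 0.6153 -0.2166  0.1685] [178.7898   0.5101  95.093 ] -2.809016613855906e-05 [-1.4152 -1.2939 -0.1459]
75 [(-52, 38.1), (-40, 38.2), (-28, 37.8), (-16, 37.9), (-4, 38.1), (8, 38.0), (20, 38.1), (32, 37.9), (44, 38.1), (56, 38.2), (68, 37.8)]
40 [(-52, 37.8), (-40, 38.0), (-28, 37.9), (-16, 38.0), (-4, 87.1), (8, 87.9), (20, 37.9), (32, 38.0), (44, 37.9), (56, 38.0), (68, 38.1)]
0 [(-52, 37.9), (-40, 38.0), (-28, 38.1), (-16, 260.0), (-4, 256.1), (8, 239.4), (20, 224.6), (32, 38.2), (44, 206.2), (56, 37.8), (68, 225.7)]
-40 [(-52, 38.1), (-40, 38.0), (-28, 38.3), (-16, 38.3), (-4, 86.9), (8, 88.0), (20, 37.9), (32, 38.0), (44, 38.1), (56, 38.0), (68, 37.6)]
rib 2319 [[ -2.1 -50.6  86.4]
 [ 11.6  54.6  89.3]]
```

View pics/w16.png

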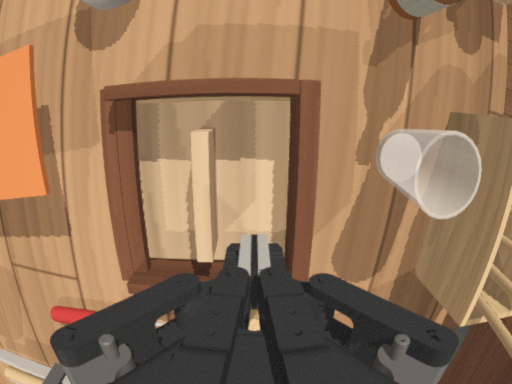

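View pics/s16_full.png

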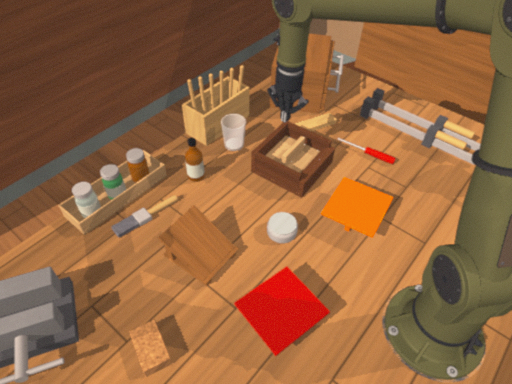

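The panel lies flat in the box with the low edge under the rail. The stand is empty, the other things are where they were, and the gripper is clear (TCP z = 0.168).

```bash
python3 -c "
from cell import *
print(sign_off())"
```

```text
the job is handed in; nothing more can be done
None
```

The panel is seated flat as the bottom board of the box, its low edge under the rail. The gripper has let go and is clear, and I handed the job in at about 16.5 s.

- **What I did:** I lifted the panel off the stand by its rib and lowered it with its far side resting on the far wall, which tilted it to 22°. I then slid the low edge under the rail, pushing the strip back about 4 mm. After that I swung the high edge down and released it, then pressed that side with shut fingers; the force read 8 N, then about 3 N.
- **Last checks:** The panel's top measures 37.6–38.3 mm at every point checked on all sides; 38 mm is expected. In the side picture the other things are where they started and the stand is empty.
- **What went wrong on the way:** The rib grip let the tilt creep from 28° to about 3° during the carry, so I had to rebuild the tilt against the far wall. On the first lowering the panel landed on the box walls, with a wrist reading of about 57 N. That is below the 120 N wrist limit, but I could not measure it against the 40 N limit on the arm or gripper body. The load appeared to go through the held panel. I backed off, corrected y by 7 mm and lowered again slowly.
- **Small disagreement:** The rib's centre measured about box x = +4.7 mm against the expected +3 mm, which is within the camera calibration's 2 mm.

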